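# Load two bottles into the spring-loaded magazine

## Robot

A 7-joint arm with a two-finger parallel gripper is mounted at the origin on a cart in front of the work surface, level with it; the furniture and walls round the work are solid. World frame = base frame: x ahead of the robot, y to its left, z up, the work surface at z = 0. Lengths are in m, angles in rad, forces in N, time in s.
With the tool pointing down it reaches from about 0.35 to 0.775 m from the base axis. Payload 3.1 kg.
Tool frame: the origin (TCP) lies on the centre line of the jaws, within the pads' length; the fingertips stand 19 mm ahead of it and the grasp point (between the pads) is the TCP; x points along the fingers, y is the direction in which the jaws open and shut, and the axes are right-handed (so a half turn about x gives the same grasp; the last joint's range is limited). The gripper opens to 85 mm and grips with 20 to 120 N. Pads are 22 mm wide; open, the fingers measure 114 mm over their backs; the gripper's body (76 mm by 85 mm) begins 54 mm behind the grasp point. The pads swing forward as they close: fully open they stand 13 mm farther back than shut.
Start: joints at [-1.293, 0.311, 0.014, 1.512, -0.004, 1.319, -0.027], TCP at [0.173, 0.522, 0.25] pointing down, gripper open.
Joint ranges: [-2.7, 2.7], [-0.3, 1.91], [-1.27, 1.3], [0.12, 2.57], [-1.44, 4.58], [0.2, 2.03], [-3.05, 3.05]. Speed limits (rad/s): [2.79, 2.79, 3.14, 3.14, 3.14, 3.14, 3.14].

## Interface

Orientations are given as a rotation vector (axis times angle).
In Python, from bench import robot, optics, recognise, spot_point gives the robot as it stands.
- The arm moves only by the tool arm_command, never from a script. Its argument "rows" is a list of rows, each an object of numbers: "dx", "dy", "dz": the shift along the world's x, y, z in mm; "rx", "ry", "rz": the turn, a rotation vector about the world's x, y, z in degrees; "hand": the opening in per cent of the stroke, from 0 (shut) to 100 (fully open). In form: [{"dx": .., "dy": .., "dz": .., "rx": .., "ry": .., "rz": .., "hand": ..}, ...]. A call has 1 to 12 rows; each row shifts and turns the commanded pose from where the row before left it; what a row does not reach is not made up. A row lasts 1/10 s, in which the tool goes at most 50 mm and 8.59 degrees, less where a joint would pass 70% of its speed; a pose out of reach is approached as far as the arm can. A call is refused whole if a number of a shift passes 50 or a number of a turn 8.59, either way. A call with a gripper value outside its range is refused whole. The fingers move at their own pace and stop on an object; the grip force is fixed at half the most. Time passes only in rows, so rows that do not move let the fingers close. It gives the time, the measured TCP pose, the force and the opening at its end, in the units of the state.
- robot.sense(): the state, without advancing time (a new reading comes with each control period).
- optics.snapshot(name): name is "scene" or "top" or "wrist"; returns the picture (400x640x3 uint8, red, green, blue); there is no depth.
- optics.calibration(name): a dict with "fov_y" (degrees; the focal length in pixels is half the picture's height over the tangent of half this angle, whatever the lens; pixels are square), "cx", "cy" (the principal point, pixels), "R" (3x3) and "t" (3): a world point X has camera coordinates R X + t. Camera axes: x right, y down, z forward; pixel columns grow to the right and rows downward; lengths in m; the calibration is good to about 2 mm. A picture is of the moment at which its call begins: read the wrist's pose just before it. calibration takes no time and is no camera call; for the wrist camera it gives the pose at the moment of the call.
- robot.close_job(): hands the job in, once; it reports no verdict.
Trained networks look in the newest picture that a camera, given by its name, has taken for a name from the list of things; names that differ only in an ending like _2 or _b are one class to them, and where a whole thing is asked for, a point or a joint stands for the part that bears it (a point fixed in the world has none). Each returns a list of dicts, best first, with "confidence" (0 to 1); they miss things now and then, are a little off and sometimes report something else, mostly with a low value. They report only what shows in the picture. A call takes as long as a camera call.
- recognise(query, camera): "at" ([column, row] in pixels, amid what is visible of it).
- spot_point(query, camera): "at" ([column, row] in pixels: a listed point, or the origin of a listed thing).
The state is a dict: "time_s": time; "qpos": joint angles; "joint_velocities": joint speeds; "joint_efforts": joint torques, N m; "eef_pos": TCP position; "tcp_rot": TCP orientation; "ft_force": force on the tool from outside, world axes, zero at the start; "ft_torque": the same for the moment, N m; "opening": finger opening in m.
Only numpy, scipy, OpenCV 4.12 (cv2) and the standard library are available. Lean on these libraries where they do the work, as an engineer would, in place of code of your own. Each camera call takes 0.05 s, during which the arm holds its last target.

## Task

Load the two short round brown bottles, one at a time, into the spring-loaded bottle magazine: set each upright in the open entry of the track and slide it in past the two catches so that they snap shut behind it. Push the second one on until you feel the front bottle come up against the rubber end buffer and press for a moment with some 5 to 10 N on the buffer, never more than 20 N (the glass would crack), then let go, so that both bottles stand upright in the row, held by the catches. Leave the other things on the counter where they are.

Things in the scene. Friction and masses are not known exactly. Their poses are not given: they have to be found in the camera images.
- bottle_a_center (a point): one of two alike short round brown glass bottles with a wide black screw cap, 50 mm diameter, 92 mm high, about 0.14 kg (0.1 to 0.2); the point is its centre, on its axis half-way up (46 mm above its underside); z up along the bottle. Straight-sided there; may be gripped firmly, with up to 80 N, and must be, as it tends to tip when pushed.
- bottle_b_center (a point): one of two alike short round brown glass bottles with a wide black screw cap, 50 mm diameter, 92 mm high, about 0.14 kg (0.1 to 0.2); the point is its centre, on its axis half-way up (46 mm above its underside); z up along the bottle. Straight-sided there; may be gripped firmly, with up to 80 N, and must be, as it tends to tip when pushed. Either bottle may go in first.
- magazine: the bottle magazine, fixed to the counter: straight open-topped aluminium track, 250 x 84 mm, floor plate 4 mm thick from x = -85 to 165 mm, grey walls, nothing above 26 mm high but the spring housing (x = 122 to 164) with the end buffer on it. Origin at counter level on the centreline, midway between the tips of the two catches; x = loading direction, y left, z up.
- entry (a point): centre of the open entry, on top of the track's 4 mm floor plate, 56 mm before the catch tips (magazine x = -56 mm), where a bottle is set down; x = loading direction. The entry's side walls, 24 mm high, are 73 mm apart at the open mouth (27 mm before this point) and 57 mm at the inner end (29 mm after it); then come the catches.
- seat (a point): on the floor plate 24 mm beyond the catch tips (magazine x = 24 mm): where the axis of the last bottle loaded rests, pushed back on the closed catches by the spring; the bottle ahead of it then stands 49 mm farther along x. Sliding a row of two on from here takes 5 to 10 N, up to the buffer. The chamber is 53 mm wide, with walls 24 mm high. Pushed 1 to 2 mm farther, a bottle has both catches shut behind it.
- follower: white sprung plate across the chamber, 48 mm wide, up to 26 mm above the counter. Origin at the lower middle of its face towards the mouth; x = loading direction. It starts at magazine x = 30 mm and is pushed back by the bottles; its spring pushes them towards the mouth with 2.5 N at first, about 5 N with two bottles in. It can travel 85 mm.
- catch_left (a joint): left (+y) sprung retaining catch, a dark steel arm pivoted at magazine x = -16, y = 30 mm, slanting inwards to a tip of 3 mm radius at x = 0, y = 14 mm; 14 to 26 mm above the counter. 0 = closed (rest); a bottle sliding in pushes it aside to about 0.7 rad; it is back at 0 once the bottle's axis is past x = 24 mm. Passing the catches takes some 5 to 10 N in all.
- catch_right (a joint): right (-y) catch, the mirror image of the left; same values.
- buffer: black rubber end buffer, 17 mm diameter, on the block at the far end, axis on the centreline 39 mm above the counter. Origin: centre of its face towards the mouth; x = loading direction. Its setting varies: its face stands at magazine x = 101 to 106 mm, so a row of two meets it 3 to 9 mm after the rear bottle has passed the catches. Gives way on a stiff spring, 7 N per mm.
- white_bottle: bystander, to be left alone: white square-section plastic bottle with black screw cap, 56x56x123 mm; origin at the centre of its underside
- beaker: bystander, to be left alone: empty low glass beaker, 54x54x68 mm; origin at the centre of its underside
- dropper: bystander, to be left alone: small dark dropper bottle with a rubber teat, 37x37x101 mm; origin at the centre of its underside
- flask: bystander, to be left alone: glass conical flask, 62x62x103 mm; origin at the centre of its underside
- cork: bystander, to be left alone: cork stopper, 26x26x26 mm; origin at the centre of its underside
- bottle_a: the same bottle as bottle_a_center; origin at the centre of its underside
- bottle_b: the same bottle as bottle_b_center; origin at the centre of its underside

How it is judged:
By the outcome, as a careful person would: the job done as asked, in the order asked, and still so for the second after the job is handed in, with the robot touching nothing.
It also fails if it takes over 67 s, if anything falls off the work surface, if the arm or the gripper's body presses on something with over 40 N, if the wrist force passes 120 N, or if a joint passes its speed limit or range.

## Working session

There is one attempt and no reset: what is moved stays moved. The work goes in short steps, Python scripts to look and compute and a tool call to move; the robot and the scene stay as the last step left them, time stands still between calls to the robot, and variables do not carry over. Pictures are saved under pics/ and viewed, and the job is handed in when it is done.

Besides the shell and the picture viewer there is one more tool, called after "Call:" by a JSON object that holds its "name" and its "arguments". arm_command: Moves the arm, as the interface text tells. Its arguments: {"type":"object","properties":{"rows":{"type":"array","items":{"type":"object","properties":{"dx":{"type":"number"},"dy":{"type":"number"},"dz":{"type":"number"},"rx":{"type":"number"},"ry":{"type":"number"},"rz":{"type":"number"},"hand":{"type":"number"}}}}},"required":["rows"]}

```bash
mkdir -p pics
cat > h.py <<'E'
import numpy as np, cv2
from bench import robot, optics, recognise, spot_point
def save(n,f):
    im=optics.snapshot(n); cv2.imwrite('pics/'+f,np.ascontiguousarray(im[:,:,::-1])); return im
def ray(n,uv,z,c=None):
    c=c or optics.calibration(n); f=200/np.tan(np.radians(c['fov_y'])/2)
    R=np.array(c['R']);t=np.array(c['t']);o=-R.T@t
    d=R.T@np.array([(uv[0]-c['cx'])/f,(uv[1]-c['cy'])/f,1]); return o+d*(z-o[2])/d[2]
def proj(n,X,c=None):
    c=c or optics.calibration(n); f=200/np.tan(np.radians(c['fov_y'])/2)
    p=np.array(c['R'])@np.array(X)+np.array(c['t']); return np.array([c['cx']+f*p[0]/p[2],c['cy']+f*p[1]/p[2]])
E
python3 - <<'E'
from h import *
np.set_printoptions(precision=4,suppress=True)
s=robot.sense(); print(s['time_s'],s['eef_pos'],s['tcp_rot'],s['ft_force'],s['opening'])
for n in ('scene','top'):
    save(n,n+'0.png'); c=optics.calibration(n); print(n,c)
    for q,z in (('bottle_a_center',.046),('entry',.004),('seat',.004),('magazine',0),('buffer',.039),('follower',0)):
        for d in spot_point(q,n)[:3]: print(q,np.round(d['at'],1),round(d['confidence'],2),ray(n,d['at'],z))
print(robot.sense()['time_s'])
E
```

```text
0.0 [0.1726 0.5215 0.2492] [ 0.2491  1.5565 -0.2527] [0.0775 0.3812 0.1044] 0.08565347005817923
scene {'fov_y': 47.74904343340601, 'cx': 319.9374864796674, 'cy': 195.2263373799822, 'R': array([[ 0.752 , -0.6589,  0.0165],
       [-0.5085, -0.5959, -0.6216],
       [ 0.4194,  0.4591, -0.7832]]), 't': array([-0.4587,  0.3096,  1.0263])}
bottle_a_center [349.9 272.1] 0.58 [ 0.4849 -0.2501  0.046 ]
entry [241.1 183.4] 0.92 [0.4635 0.1769 0.004 ]
seat [258.2 162.8] 0.91 [0.5485 0.2099 0.004 ]
seat [236.7 138.6] 0.69 [0.5583 0.3358 0.004 ]
magazine [254. 172.] 0.78 [0.5192 0.1915 0.    ]
magazine [237.8 179.3] 0.36 [0.4668 0.199  0.    ]
buffer [255.3 174.4] 0.54 [0.4993 0.1515 0.039 ]
buffer [281.5 145. ] 0.38 [0.6274 0.1951 0.039 ]
follower [263.4 162.3] 0.45 [0.5635 0.2046 0.    ]
top {'fov_y': 56.758578789944735, 'cx': 314.7529244547992, 'cy': 192.13111239971903, 'R': array([[ 0.0251, -0.9997,  0.006 ],
       [-0.9882, -0.0257, -0.1513],
       [ 0.1514, -0.0021, -0.9885]]), 't': array([-0.0113,  0.5943,  1.0531])}
bottle_a_center [398.4 235.7] 0.56 [ 0.4722 -0.2431  0.046 ]
bottle_a_center [396.1 232.9] 0.34 [ 0.4801 -0.2365  0.046 ]
entry [249.5 234.2] 0.82 [0.4669 0.1979 0.004 ]
seat [248.1 213.1] 0.58 [0.5308 0.2054 0.004 ]
magazine [341.  230.4] 0.45 [ 0.4856 -0.079   0.    ]
buffer [247.9 181.2] 0.61 [0.6233 0.2049 0.039 ]
follower [247.3 211.3] 0.48 [0.5366 0.2089 0.    ]
0.7
```

View pics/scene0.png

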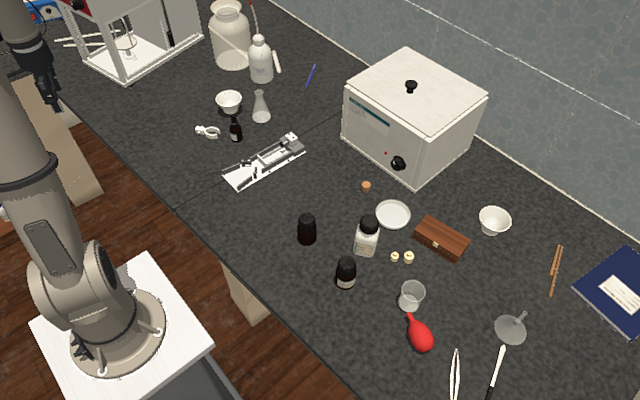

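View pics/top0.png

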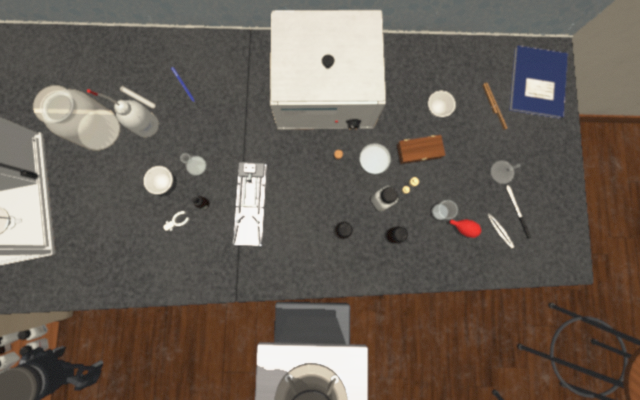

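The bottles are at scene (307,229) and (347,272), and top (344,230) and (397,235). The magazine runs from top (249,245) to (252,165), so it loads away from the robot. Next I'll zoom in.

Run:
```python
import cv2
t=cv2.imread('pics/top0.png');s=cv2.imread('pics/scene0.png')
cv2.imwrite('pics/t1.png',cv2.resize(t[150:260,220:290],None,fx=5,fy=5,interpolation=cv2.INTER_CUBIC))
cv2.imwrite('pics/s1.png',cv2.resize(s[120:200,210:320],None,fx=7,fy=7,interpolation=cv2.INTER_CUBIC))
cv2.imwrite('pics/t2.png',cv2.resize(t[180:250,320:440],None,fx=6,fy=6,interpolation=cv2.INTER_CUBIC))
```

```text
(no output)
```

View pics/t1.png

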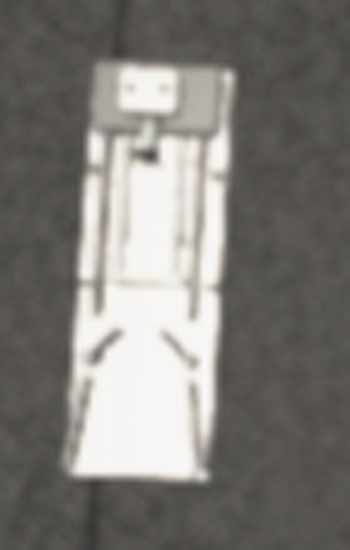

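View pics/s1.png

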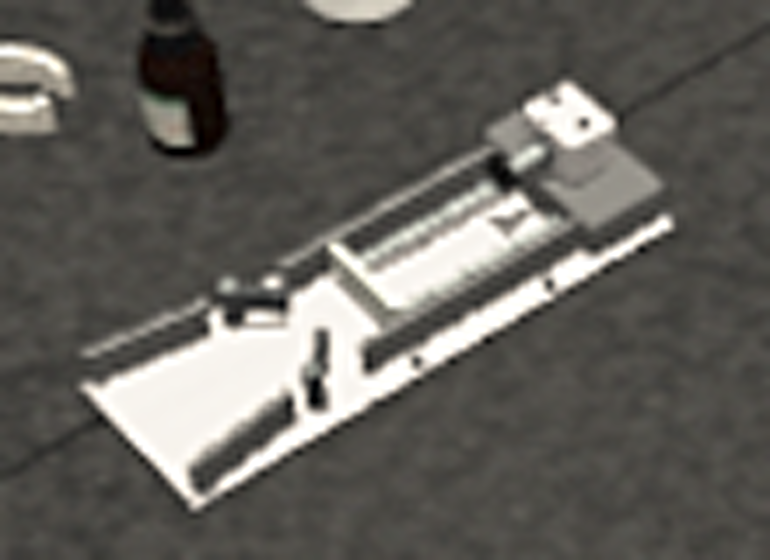

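View pics/t2.png

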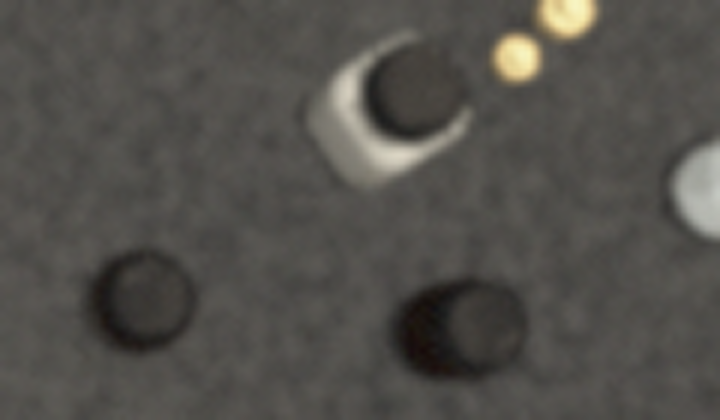

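```bash
cat > fit.py <<'E'
from h import *
from scipy.optimize import least_squares
np.set_printoptions(precision=4,suppress=True)
obs=[('scene',222.3,175.,-85,42,4),('scene',238.1,192.4,-85,-42,4),('scene',306,151.7,165,-42,4),
('top',261.4,245,-85,-42,4),('top',233.2,244.2,-85,42,4),('top',266.6,164,165,-42,4),
('top',244.2,216.2,0,14,26),('top',252.8,216.2,0,-14,26)]
cs={n:optics.calibration(n) for n in('scene','top')}
def W(p,X): c,s=np.cos(p[2]),np.sin(p[2]); return np.array([p[0]+(c*X[0]-s*X[1])/1e3,p[1]+(s*X[0]+c*X[1])/1e3,X[2]/1e3])
r=lambda p:np.ravel([proj(o[0],W(p,o[3:]),cs[o[0]])-o[1:3] for o in obs])
s=least_squares(r,[.53,.2,0]);print(s.x,np.degrees(s.x[2]));print(s.fun.reshape(-1,2))
for q in(-85,-56,24,103): print(q,W(s.x,[q,0,4]))
# bottles
b=[('A',(307,229),(344.3,230.5)),('B',(346.5,273),(397,234.5))]
for n,a,t in b: print(n,ray('scene',a,.046),ray('top',t,.046))
# cap top 92mm: top view cap centres
for t in((320+148/6,180+298/6),(320+487/6,180+325/6)): print(ray('top',t,.092))
E
python3 fit.py
```

```text
[ 0.5217  0.1992 -0.0143] -0.8181191956284817
[[-1.5906 -0.2321]
 [-1.185  -0.3562]
 [-0.6484 -0.2827]
 [ 0.6853 -0.1776]
 [ 1.0134 -0.4895]
 [ 0.3784 -0.2129]
 [-0.103  -0.9186]
 [ 0.6622 -0.545 ]]
-85 [0.4367 0.2004 0.004 ]
-56 [0.4657 0.2    0.004 ]
24 [0.5457 0.1988 0.004 ]
103 [0.6247 0.1977 0.004 ]
A [ 0.4871 -0.0888  0.046 ] [ 0.4832 -0.0851  0.046 ]
B [ 0.477  -0.2466  0.046 ] [ 0.4755 -0.2391  0.046 ]
[ 0.4833 -0.0823  0.092 ]
[ 0.4748 -0.2403  0.092 ]
```

Run:
```python
from h import *
from scipy.spatial.transform import Rotation as R
np.set_printoptions(precision=3,suppress=True)
s=robot.sense(); M=R.from_rotvec(s['tcp_rot']).as_matrix();print(M)
c=optics.calibration('wrist');Rc=np.array(c['R']);print(c['fov_y'],Rc,-Rc.T@c['t'], s['eef_pos'])
```

```text
[[ 0.     0.314  0.949]
 [ 0.     0.949 -0.314]
 [-1.     0.    -0.   ]]
70.09917435046279 [[ 0.314  0.95  -0.   ]
 [ 0.908 -0.3    0.292]
 [ 0.277 -0.092 -0.956]] [0.101 0.545 0.374] [0.173 0.522 0.25 ]
```

Call:
{"name": "arm_command", "arguments": {"rows": [{"dx": 40, "dy": -46}, {"dx": 40, "dy": -46}, {"dx": 40, "dy": -46}, {"dx": 40, "dy": -46}, {"dx": 40, "dy": -46}, {"dx": 40, "dy": -46}, {"dx": 30, "dy": -46}, {}, {}, {}]}}

```text
invalid input
```

Run:
```python
from h import *
from scipy.spatial.transform import Rotation as R
np.set_printoptions(precision=3,suppress=True)
s=robot.sense(); M=R.from_rotvec(s['tcp_rot']).as_matrix();print(s['time_s'],s['eef_pos'],s['qpos']);print(M)
save('wrist','w1.png')
c=optics.calibration('wrist');Rc=np.array(c['R']);print(-Rc.T@c['t'])
```

```text
0.7 [0.173 0.522 0.25 ] [-1.293  0.311  0.014  1.511 -0.004  1.319 -0.027]
[[ 0.     0.314  0.949]
 [ 0.     0.949 -0.314]
 [-1.     0.    -0.   ]]
[0.101 0.545 0.374]
```

View pics/w1.png

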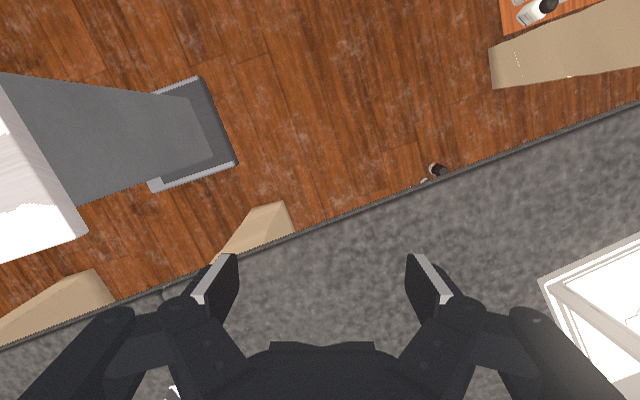

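Call:
{"name": "arm_command", "arguments": {"rows": [{"dx": 40, "dy": -46, "dz": 0, "rx": 0, "ry": 0, "rz": 2.5, "hand": 100}, {"dx": 40, "dy": -46, "dz": 0, "rx": 0, "ry": 0, "rz": 2.5, "hand": 100}, {"dx": 40, "dy": -46, "dz": 0, "rx": 0, "ry": 0, "rz": 2.5, "hand": 100}, {"dx": 40, "dy": -46, "dz": 0, "rx": 0, "ry": 0, "rz": 2.5, "hand": 100}, {"dx": 40, "dy": -46, "dz": 0, "rx": 0, "ry": 0, "rz": 2.5, "hand": 100}, {"dx": 40, "dy": -46, "dz": 0, "rx": 0, "ry": 0, "rz": 2.5, "hand": 100}, {"dx": 20, "dy": -46, "dz": 0, "rx": 0, "ry": 0, "rz": 2.5, "hand": 100}, {"dx": 0, "dy": 0, "dz": 0, "rx": 0, "ry": 0, "rz": 0, "hand": 100}, {"dx": 0, "dy": 0, "dz": 0, "rx": 0, "ry": 0, "rz": 0, "hand": 100}, {"dx": 0, "dy": 0, "dz": 0, "rx": 0, "ry": 0, "rz": 0, "hand": 100}]}}

```text
time_s: 1.75
eef_pos: [0.3889, 0.2511, 0.2503]
tcp_rot: [0.011, 1.571, -0.009]
ft_force: [0.2, 1.0, -0.6]
opening: 0.085
```

Run:
```python
from h import *
from scipy.spatial.transform import Rotation as R
np.set_printoptions(precision=3,suppress=True)
s=robot.sense(); M=R.from_rotvec(s['tcp_rot']).as_matrix();print(s['time_s'],s['eef_pos'],s['qpos'],np.degrees(np.arctan2(M[1,1],M[0,1])),s['ft_force'])
save('wrist','w2.png')
c=optics.calibration('wrist');Rc=np.array(c['R']);print(-Rc.T@c['t'])
import json;json.dump({k:(np.array(v).tolist()) for k,v in c.items()},open('w2.json','w'))
```

```text
1.75 [0.389 0.251 0.25 ] [-0.798  0.131  0.211  1.741 -0.03   1.273  0.979] 89.28418290102078 [ 0.155  1.026 -0.634]
[0.313 0.252 0.374]
```

View pics/w2.png

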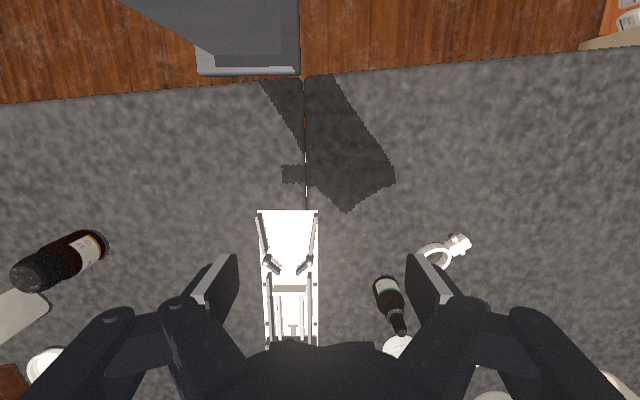

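The wrist view shows the magazine at columns 257–320, with its mouth at row 211 and the catches at row 265. I'll zoom in and refine the fit.

Run:
```python
import cv2
t=cv2.imread('pics/w2.png')
cv2.imwrite('pics/w2c.png',cv2.resize(t[200:355,235:345],None,fx=5,fy=5,interpolation=cv2.INTER_CUBIC)[:600])
```

```text
(no output)
```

View pics/w2c.png

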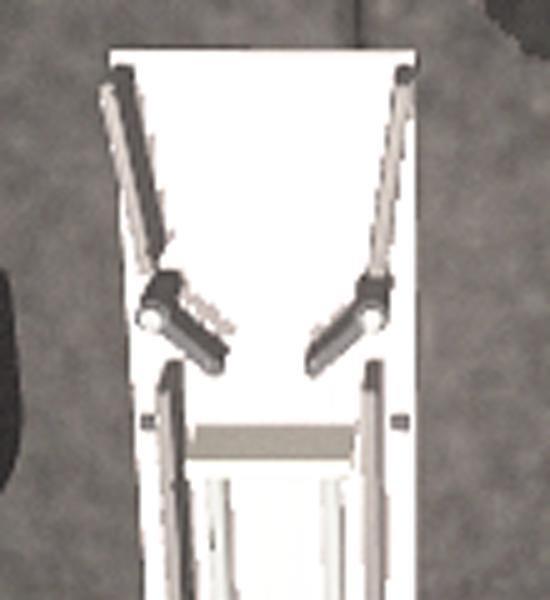

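```bash
cat > fit2.py <<'E'
import json
exec(open('fit.py').read().split('cs=')[0])
w=json.load(open('w2.json'))
ow=[('w',257,210.2,-85,-42,4),('w',317.8,210.2,-85,42,4),('w',265,263.6,-16,-30,26),('w',309,263.6,-16,30,26),
('w',278.2,272.8,0,-14,26),('w',297.8,273.2,0,14,26),('w',274,285,30,-24,26),('w',306,285,30,24,26)]
cs={'scene':optics.calibration('scene'),'top':optics.calibration('top'),'w':w}
def W(p,X): c,s=np.cos(p[2]),np.sin(p[2]); return np.array([p[0]+(c*X[0]-s*X[1])/1e3,p[1]+(s*X[0]+c*X[1])/1e3,X[2]/1e3])
for O in (ow,obs,obs+ow):
  r=lambda p:np.ravel([proj(o[0],W(p,o[3:]),cs[o[0]])-o[1:3] for o in O])
  s=least_squares(r,[.53,.2,0]);print(s.x,np.degrees(s.x[2]));print(s.fun.reshape(-1,2)[-8:])
E
python3 fit2.py
```

```text
[0.5164 0.2042 0.0005] 0.030983514244616615
[[-0.6025 -1.7332]
 [ 0.2596 -2.3877]
 [ 0.6344 -1.9239]
 [ 0.7829 -2.3667]
 [-0.1425 -0.8003]
 [ 0.6149 -1.4022]
 [-1.8663  5.9912]
 [ 0.2703  5.6598]]
[ 0.5217  0.1992 -0.0143] -0.8181191956284817
[[-1.5906 -0.2321]
 [-1.185  -0.3562]
 [-0.6484 -0.2827]
 [ 0.6853 -0.1776]
 [ 1.0134 -0.4895]
 [ 0.3784 -0.2129]
 [-0.103  -0.9186]
 [ 0.6622 -0.545 ]]
[ 0.5176  0.2032 -0.007 ] -0.4036183234609777
[[-0.8201 -1.1358]
 [ 0.0075 -1.3445]
 [ 0.0299 -1.2968]
 [ 0.1532 -1.4387]
 [-0.8322 -0.1091]
 [-0.0863 -0.5739]
 [-2.7011  6.6067]
 [-0.5835  6.5002]]
```

```bash
sed -i "s/('w',274,285,30,-24,26),('w',306,285,30,24,26)/('w',272.5,292.2,30,-24,26),('w',306,292.2,30,24,26)/" fit2.py; python3 fit2.py
```

```text
[ 0.519   0.2038 -0.005 ] -0.2869879679266258
[[-0.4665 -0.0996]
 [ 0.2914 -0.4269]
 [ 0.4765 -0.3341]
 [ 0.5499 -0.5561]
 [-0.3818  0.8099]
 [ 0.3414  0.3086]
 [-0.7101  0.2983]
 [-0.1298  0.1319]]
[ 0.5217  0.1992 -0.0143] -0.8181191956284817
[[-1.5906 -0.2321]
 [-1.185  -0.3562]
 [-0.6484 -0.2827]
 [ 0.6853 -0.1776]
 [ 1.0134 -0.4895]
 [ 0.3784 -0.2129]
 [-0.103  -0.9186]
 [ 0.6622 -0.545 ]]
[ 0.5196  0.2029 -0.0105] -0.5994498441145365
[[-0.7297  0.1988]
 [ 0.0106  0.1905]
 [-0.0636 -0.0083]
 [-0.003  -0.015 ]
 [-0.9803  1.1841]
 [-0.263   0.781 ]
 [-1.4112  0.6232]
 [-0.8404  0.6178]]
```

Call:
{"name": "arm_command", "arguments": {"rows": [{"dx": 0, "dy": -35, "dz": 0, "rx": 0, "ry": 0, "rz": 0, "hand": 100}, {"dx": 0, "dy": -35, "dz": 0, "rx": 0, "ry": 0, "rz": 0, "hand": 100}, {"dx": 0, "dy": -35, "dz": 0, "rx": 0, "ry": 0, "rz": 0, "hand": 100}, {"dx": 0, "dy": -35, "dz": 0, "rx": 0, "ry": 0, "rz": 0, "hand": 100}, {"dx": 0, "dy": -35, "dz": 0, "rx": 0, "ry": 0, "rz": 0, "hand": 100}, {"dx": 0, "dy": -35, "dz": 0, "rx": 0, "ry": 0, "rz": 0, "hand": 100}, {"dx": 0, "dy": -35, "dz": 0, "rx": 0, "ry": 0, "rz": 0, "hand": 100}, {"dx": 0, "dy": -35, "dz": 0, "rx": 0, "ry": 0, "rz": 0, "hand": 100}, {"dx": 0, "dy": -35, "dz": 0, "rx": 0, "ry": 0, "rz": 0, "hand": 100}, {"dx": 0, "dy": -35, "dz": 0, "rx": 0, "ry": 0, "rz": 0, "hand": 100}, {"dx": 0, "dy": 0, "dz": 0, "rx": 0, "ry": 0, "rz": 0, "hand": 100}, {"dx": 0, "dy": 0, "dz": 0, "rx": 0, "ry": 0, "rz": 0, "hand": 100}]}}

```text
time_s: 3.0
eef_pos: [0.39, -0.0991, 0.2503]
tcp_rot: [0.011, 1.571, -0.01]
ft_force: [-0.4, 0.2, 0.1]
opening: 0.0854
```

Run:
```python
from h import *
from scipy.spatial.transform import Rotation as R
np.set_printoptions(precision=4,suppress=True)
s=robot.sense(); M=R.from_rotvec(s['tcp_rot']).as_matrix();print(s['time_s'],s['eef_pos'],s['qpos'],np.degrees(np.arctan2(M[1,1],M[0,1])),s['ft_force'])
save('wrist','w3.png')
c=optics.calibration('wrist')
for d in spot_point('bottle_a_center','wrist')+spot_point('bottle_a','wrist'): print(d, ray('wrist',d['at'],.046),ray('wrist',d['at'],.0))
```

```text
3.0 [ 0.39   -0.0991  0.2503] [-0.395  -0.0119  0.6027  1.8885  0.0064  1.2629  1.7631] 89.2287139841194 [-0.432   0.2345  0.086 ]
{'at': [212.0, 251.5], 'confidence': 0.9} [ 0.4759 -0.2376  0.046 ] [ 0.4987 -0.2573  0.    ]
{'at': [220.4, 233.6], 'confidence': 0.94} [ 0.4516 -0.2242  0.046 ] [ 0.4709 -0.242   0.    ]
{'at': [334.5, 240.5], 'confidence': 0.93} [ 0.4622 -0.0827  0.046 ] [ 0.483  -0.0806 -0.    ]
```

View pics/w3.png

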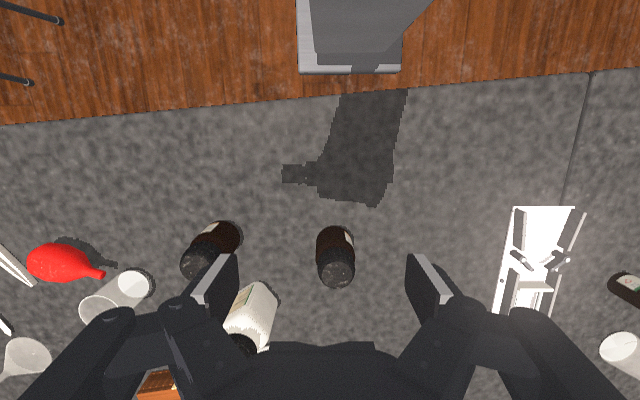

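Bottle A stands at the picture centre, with its underside around (335,240) and its cap at (338,274). Bottle B is at (212,250).

Run:
```python
from h import *
np.set_printoptions(precision=4,suppress=True)
im=cv2.imread('pics/w3.png'); cv2.imwrite('pics/w3c.png',cv2.resize(im[210:300,170:370],None,fx=4,fy=4,interpolation=cv2.INTER_CUBIC))
c=optics.calibration('wrist')
print(ray('wrist',(338,274),.092),ray('wrist',(196,263),.092))
# predicted outlines
for x,y in((.4825,-.082),(.475,-.241)):
  for z,r in ((0,.025),(.092,.019)):
    P=[proj('wrist',(x+r*np.cos(a),y+r*np.sin(a),z),c) for a in np.linspace(0,2*np.pi,40)]
    cv2.polylines(im,[np.round(np.array(P)*16).astype(int)],True,(0,255,0),1,cv2.LINE_AA,4)
cv2.imwrite('pics/w3d.png',cv2.resize(im[210:300,170:370],None,fx=4,fy=4,interpolation=cv2.INTER_CUBIC))
```

```text
[ 0.4822 -0.0807  0.092 ] [ 0.467  -0.2373  0.092 ]
```

View pics/w3d.png

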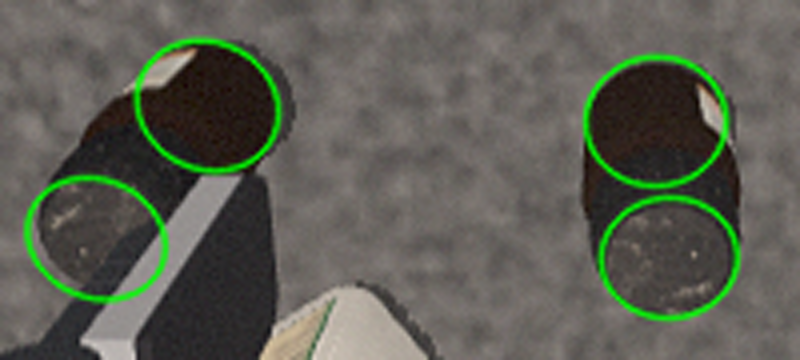

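Call:
{"name": "arm_command", "arguments": {"rows": [{"dx": 31, "dy": 6.2, "dz": 0, "rx": 0, "ry": 0, "rz": 0, "hand": 100}, {"dx": 31, "dy": 6.2, "dz": 0, "rx": 0, "ry": 0, "rz": 0, "hand": 100}, {"dx": 31, "dy": 6.2, "dz": -20, "rx": 0, "ry": 0, "rz": 0, "hand": 100}, {"dx": 0, "dy": 0, "dz": -35, "rx": 0, "ry": 0, "rz": 0, "hand": 100}, {"dx": 0, "dy": 0, "dz": -35, "rx": 0, "ry": 0, "rz": 0, "hand": 100}, {"dx": 0, "dy": 0, "dz": -35, "rx": 0, "ry": 0, "rz": 0, "hand": 100}, {"dx": 0, "dy": 0, "dz": -35, "rx": 0, "ry": 0, "rz": 0, "hand": 100}, {"dx": 0, "dy": 0, "dz": -25, "rx": 0, "ry": 0, "rz": 0, "hand": 100}, {"dx": 0, "dy": 0, "dz": -17, "rx": 0, "ry": 0, "rz": 0, "hand": 100}, {"dx": 0, "dy": 0, "dz": 0, "rx": 0, "ry": 0, "rz": 0, "hand": 100}, {"dx": 0, "dy": 0, "dz": 0, "rx": 0, "ry": 0, "rz": 0, "hand": 100}]}}

```text
time_s: 4.25
eef_pos: [0.483, -0.0803, 0.0484]
tcp_rot: [0.01, 1.571, -0.009]
ft_force: [-0.0, -0.7, -0.1]
opening: 0.0854
```

Run:
```python
from h import *
save('wrist','w4.png')
```

```text
(no output)
```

View pics/w4.png

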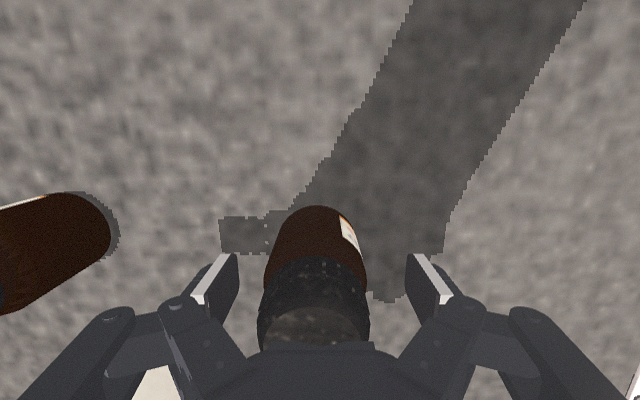

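The bottle is between the pads, centred near column 316. Now I'll grip it.

Call:
{"name": "arm_command", "arguments": {"rows": [{"dx": 0, "dy": 0, "dz": 0, "rx": 0, "ry": 0, "rz": 0, "hand": 0}, {"dx": 0, "dy": 0, "dz": 0, "rx": 0, "ry": 0, "rz": 0, "hand": 0}, {"dx": 0, "dy": 0, "dz": 0, "rx": 0, "ry": 0, "rz": 0, "hand": 0}, {"dx": 0, "dy": 0, "dz": 0, "rx": 0, "ry": 0, "rz": 0, "hand": 0}, {"dx": 0, "dy": 0, "dz": 0, "rx": 0, "ry": 0, "rz": 0, "hand": 0}, {"dx": 0, "dy": 0, "dz": 0, "rx": 0, "ry": 0, "rz": 0, "hand": 0}, {"dx": 0, "dy": 0, "dz": 0, "rx": 0, "ry": 0, "rz": 0, "hand": 0}, {"dx": 0, "dy": 0, "dz": 0, "rx": 0, "ry": 0, "rz": 0, "hand": 0}]}}

```text
time_s: 5.1
eef_pos: [0.4835, -0.0818, 0.0497]
tcp_rot: [0.011, 1.569, -0.011]
ft_force: [-1.8, 1.3, 6.7]
opening: 0.0472
```

Run:
```python
from h import *
np.set_printoptions(precision=4,suppress=True)
s=robot.sense();print(s['opening'],s['eef_pos'],s['ft_force'])
save('wrist','w5.png')
```

```text
0.04719016591147778 [ 0.4835 -0.0818  0.0497] [-1.7573  1.309   6.654 ]
```

View pics/w5.png

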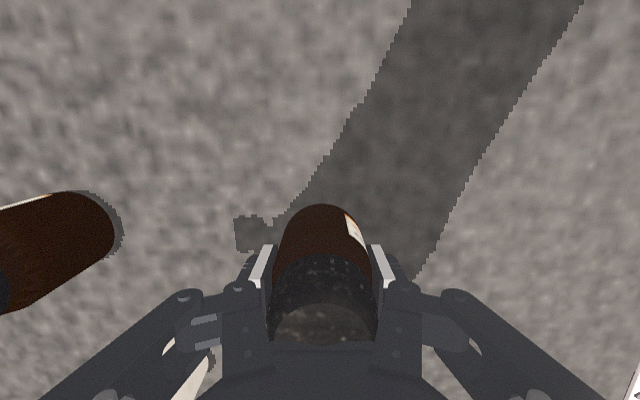

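Call:
{"name": "arm_command", "arguments": {"rows": [{"dx": 0, "dy": 0, "dz": 15, "rx": 0, "ry": 0, "rz": 0, "hand": 0}, {"dx": 0, "dy": 0, "dz": 30, "rx": 0, "ry": 0, "rz": 0, "hand": 0}, {"dx": -4, "dy": 31, "dz": 15, "rx": 0, "ry": 0, "rz": 0, "hand": 0}, {"dx": -4, "dy": 32, "dz": 0, "rx": 0, "ry": 0, "rz": 0, "hand": 0}, {"dx": -4, "dy": 32, "dz": 0, "rx": 0, "ry": 0, "rz": 0, "hand": 0}, {"dx": -4, "dy": 32, "dz": 0, "rx": 0, "ry": 0, "rz": 0, "hand": 0}, {"dx": -4, "dy": 32, "dz": 0, "rx": 0, "ry": 0, "rz": 0, "hand": 0}, {"dx": 0, "dy": 32, "dz": 0, "rx": 0, "ry": 0, "rz": 0, "hand": 0}, {"dx": 0, "dy": 32, "dz": 0, "rx": 0, "ry": 0, "rz": 0, "hand": 0}, {"dx": 0, "dy": 32, "dz": 0, "rx": 0, "ry": 0, "rz": 0, "hand": 0}, {"dx": 0, "dy": 30, "dz": 0, "rx": 0, "ry": 0, "rz": 0, "hand": 0}, {"dx": 0, "dy": 0, "dz": 0, "rx": 0, "ry": 0, "rz": 0, "hand": 0}]}}

```text
time_s: 6.35
eef_pos: [0.4615, 0.2099, 0.1083]
tcp_rot: [0.007, 1.571, -0.001]
ft_force: [-0.0, 1.1, -2.6]
opening: 0.0473
```

Call:
{"name": "arm_command", "arguments": {"rows": [{"dx": 0, "dy": 0, "dz": 0, "rx": 0, "ry": 0, "rz": 0, "hand": 0}, {"dx": 0, "dy": 0, "dz": 0, "rx": 0, "ry": 0, "rz": 0, "hand": 0}]}}

```text
time_s: 6.55
eef_pos: [0.4627, 0.202, 0.1082]
tcp_rot: [0.012, 1.571, -0.013]
ft_force: [0.5, -0.0, -1.4]
opening: 0.0471
```

Run:
```python
from h import *
np.set_printoptions(precision=4,suppress=True)
s=robot.sense();print(s['opening'],s['eef_pos'],s['tcp_rot'],s['ft_force'],s['time_s'])
import json
save('wrist','w6.png');c=optics.calibration('wrist')
json.dump({k:(np.array(v).tolist()) for k,v in c.items()},open('w6.json','w'))
save('scene','s6.png')
im=cv2.imread('pics/s6.png');cv2.imwrite('pics/s6c.png',cv2.resize(im[90:210,190:330],None,fx=5,fy=5,interpolation=cv2.INTER_CUBIC))
```

```text
0.04705429715294459 [0.4627 0.202  0.1082] [ 0.0118  1.571  -0.0134] [ 0.5205 -0.0052 -1.397 ] 6.55
```

View pics/w6.png

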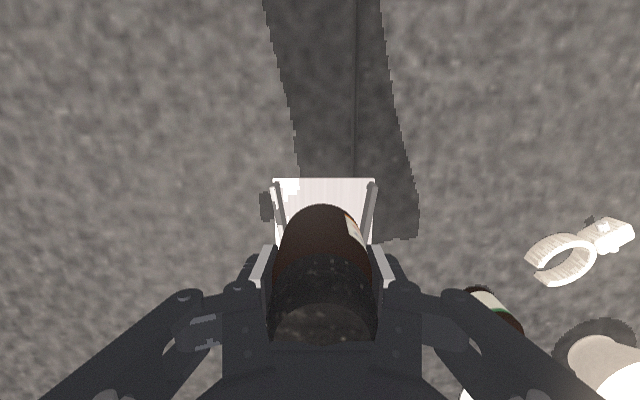

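View pics/s6c.png

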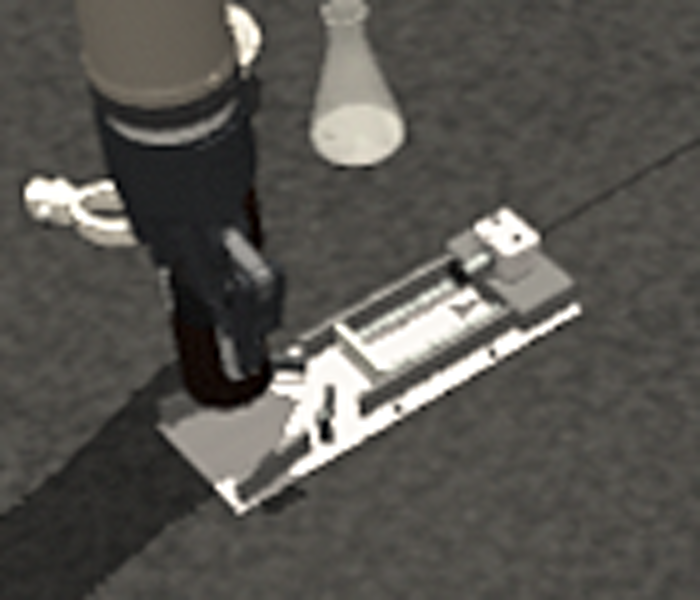

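Run:
```python
from h import *
import json
c=json.load(open('w6.json'));np.set_printoptions(precision=4,suppress=True)
im=cv2.imread('pics/w6.png');cv2.imwrite('pics/w6c.png',cv2.resize(im[165:265,240:410],None,fx=4.5,fy=4.5,interpolation=cv2.INTER_CUBIC))
for uv in((273.5,178.5),(377,178.5)): print(ray('w',uv,.004,c))
```

```text
[0.4343 0.1629 0.004 ]
[0.4356 0.247  0.004 ]
```

View pics/w6c.png

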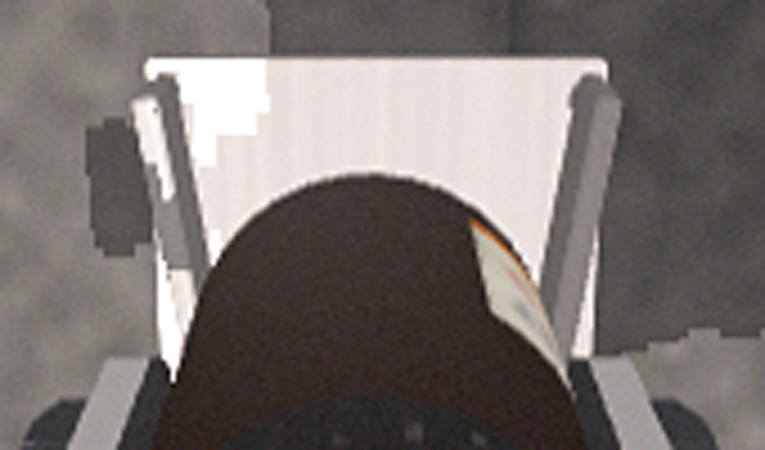

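Call:
{"name": "arm_command", "arguments": {"rows": [{"dx": 1, "dy": 0, "dz": -15, "rx": 0, "ry": 0, "rz": 0, "hand": 0}, {"dx": 0, "dy": 0, "dz": -15, "rx": 0, "ry": 0, "rz": 0, "hand": 0}, {"dx": 0, "dy": 0, "dz": -12, "rx": 0, "ry": 0, "rz": 0, "hand": 0}, {"dx": 0, "dy": 0, "dz": -8, "rx": 0, "ry": 0, "rz": 0, "hand": 0}, {"dx": 0, "dy": 0, "dz": 0, "rx": 0, "ry": 0, "rz": 0, "hand": 0}, {"dx": 0, "dy": 0, "dz": 0, "rx": 0, "ry": 0, "rz": 0, "hand": 0}, {"dx": 0, "dy": 0, "dz": 0, "rx": 0, "ry": 0, "rz": 0, "hand": 0}]}}

```text
time_s: 7.35
eef_pos: [0.4643, 0.2037, 0.0589]
tcp_rot: [0.012, 1.569, -0.011]
ft_force: [-0.3, 1.3, -0.9]
opening: 0.0475
```

Call:
{"name": "arm_command", "arguments": {"rows": [{"dx": 0, "dy": 0, "dz": -2, "rx": 0, "ry": 0, "rz": 0, "hand": 0}, {"dx": 0, "dy": 0, "dz": 0, "rx": 0, "ry": 0, "rz": 0, "hand": 0}]}}

```text
time_s: 7.55
eef_pos: [0.4638, 0.2036, 0.0565]
tcp_rot: [0.011, 1.57, -0.011]
ft_force: [0.3, -0.1, -1.2]
opening: 0.0477
```

Call:
{"name": "arm_command", "arguments": {"rows": [{"dx": 0, "dy": 0, "dz": -1.5, "rx": 0, "ry": 0, "rz": 0, "hand": 0}, {"dx": 0, "dy": 0, "dz": 0, "rx": 0, "ry": 0, "rz": 0, "hand": 0}]}}

```text
time_s: 7.75
eef_pos: [0.4635, 0.2035, 0.0547]
tcp_rot: [0.011, 1.571, -0.011]
ft_force: [-0.5, -0.8, -0.6]
opening: 0.0473
```

Call:
{"name": "arm_command", "arguments": {"rows": [{"dx": 0, "dy": 0, "dz": -1, "rx": 0, "ry": 0, "rz": 0, "hand": 0}, {"dx": 0, "dy": 0, "dz": 0, "rx": 0, "ry": 0, "rz": 0, "hand": 0}]}}

```text
time_s: 7.95
eef_pos: [0.4637, 0.2035, 0.0538]
tcp_rot: [0.011, 1.571, -0.011]
ft_force: [0.0, 0.5, -2.0]
opening: 0.0473
```

Call:
{"name": "arm_command", "arguments": {"rows": [{"dx": 0, "dy": 0, "dz": -1, "rx": 0, "ry": 0, "rz": 0, "hand": 0}, {"dx": 0, "dy": 0, "dz": 0, "rx": 0, "ry": 0, "rz": 0, "hand": 0}]}}

```text
time_s: 8.15
eef_pos: [0.464, 0.2036, 0.0538]
tcp_rot: [0.012, 1.57, -0.011]
ft_force: [-2.1, -0.7, 5.4]
opening: 0.0475
```

Call:
{"name": "arm_command", "arguments": {"rows": [{"dx": 0, "dy": 0, "dz": -0.7, "rx": 0, "ry": 0, "rz": 0, "hand": 0}, {"dx": 0, "dy": 0, "dz": 0, "rx": 0, "ry": 0, "rz": 0, "hand": 0}]}}

```text
time_s: 8.35
eef_pos: [0.4642, 0.2037, 0.0538]
tcp_rot: [0.012, 1.57, -0.01]
ft_force: [-3.9, -1.2, 10.3]
opening: 0.0472
```

Call:
{"name": "arm_command", "arguments": {"rows": [{"dx": 0, "dy": 0, "dz": 1.3, "rx": 0, "ry": 0, "rz": 0, "hand": 0}, {"dx": 8, "dy": 0, "dz": 0, "rx": 0, "ry": 0, "rz": 0, "hand": 0}, {"dx": 10, "dy": 0, "dz": 0, "rx": 0, "ry": 0, "rz": 0, "hand": 0}, {"dx": 8, "dy": -0.2, "dz": 0, "rx": 0, "ry": 0, "rz": 0, "hand": 0}, {"dx": 0, "dy": 0, "dz": 0, "rx": 0, "ry": 0, "rz": 0, "hand": 0}]}}

```text
time_s: 8.85
eef_pos: [0.4927, 0.2031, 0.0538]
tcp_rot: [0.012, 1.566, -0.012]
ft_force: [0.9, -0.4, 3.6]
opening: 0.0469
```

Call:
{"name": "arm_command", "arguments": {"rows": [{"dx": 6, "dy": 0, "dz": 0, "rx": 0, "ry": 0, "rz": 0, "hand": 0}, {"dx": 6, "dy": 0, "dz": 0, "rx": 0, "ry": 0, "rz": 0, "hand": 0}, {"dx": 6, "dy": 0, "dz": 0, "rx": 0, "ry": 0, "rz": 0, "hand": 0}, {"dx": 0, "dy": 0, "dz": 0, "rx": 0, "ry": 0, "rz": 0, "hand": 0}]}}

```text
time_s: 9.25
eef_pos: [0.5071, 0.2033, 0.0539]
tcp_rot: [0.011, 1.573, -0.011]
ft_force: [-2.7, -1.1, 8.1]
opening: 0.0476
```

Call:
{"name": "arm_command", "arguments": {"rows": [{"dx": 6, "dy": 0, "dz": 0.5, "rx": 0, "ry": 0, "rz": 0, "hand": 0}, {"dx": 6, "dy": 0, "dz": 0, "rx": 0, "ry": 0, "rz": 0, "hand": 0}, {"dx": 6, "dy": 0, "dz": 0, "rx": 0, "ry": 0, "rz": 0, "hand": 0}, {"dx": 0, "dy": 0, "dz": 0, "rx": 0, "ry": 0, "rz": 0, "hand": 0}]}}

```text
time_s: 9.65
eef_pos: [0.5253, 0.2033, 0.0538]
tcp_rot: [0.011, 1.572, -0.011]
ft_force: [-1.9, 0.1, 5.1]
opening: 0.0473
```

Call:
{"name": "arm_command", "arguments": {"rows": [{"dx": 6, "dy": 0, "dz": 0, "rx": 0, "ry": 0, "rz": 0, "hand": 0}, {"dx": 6, "dy": -0.2, "dz": 0, "rx": 0, "ry": 0, "rz": 0, "hand": 0}, {"dx": 0, "dy": 0, "dz": 0, "rx": 0, "ry": 0, "rz": 0, "hand": 0}]}}

```text
time_s: 9.95
eef_pos: [0.5369, 0.2032, 0.0538]
tcp_rot: [0.011, 1.573, -0.011]
ft_force: [-1.5, -0.5, 4.5]
opening: 0.0477
```

Call:
{"name": "arm_command", "arguments": {"rows": [{"dx": 4, "dy": 0, "dz": 0, "rx": 0, "ry": 0, "rz": 0, "hand": 0}, {"dx": 4, "dy": 0, "dz": 0, "rx": 0, "ry": 0, "rz": 0, "hand": 0}, {"dx": 3, "dy": 0, "dz": 0, "rx": 0, "ry": 0, "rz": 0, "hand": 0}, {"dx": 1, "dy": 0, "dz": 0, "rx": 0, "ry": 0, "rz": 0, "hand": 0}, {"dx": 0, "dy": 0, "dz": 0, "rx": 0, "ry": 0, "rz": 0, "hand": 0}, {"dx": 0, "dy": 0, "dz": 0, "rx": 0, "ry": 0, "rz": 0, "hand": 0}]}}

```text
time_s: 10.55
eef_pos: [0.5475, 0.2031, 0.0539]
tcp_rot: [0.011, 1.576, -0.011]
ft_force: [-5.3, -0.2, 8.5]
opening: 0.0474
```

Run:
```python
from h import *
save('wrist','w7.png')
im=save('scene','s7.png')
im=cv2.imread('pics/s7.png');cv2.imwrite('pics/s7c.png',cv2.resize(im[90:210,190:330],None,fx=5,fy=5,interpolation=cv2.INTER_CUBIC))
im=cv2.imread('pics/w7.png');cv2.imwrite('pics/w7c.png',cv2.resize(im[50:270,220:420],None,fx=2.7,fy=2.7,interpolation=cv2.INTER_CUBIC))
```

```text
(no output)
```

View pics/w7c.png

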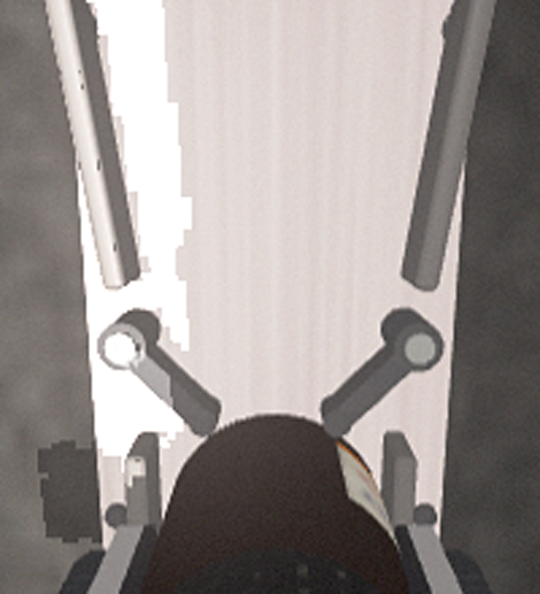

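View pics/s7c.png

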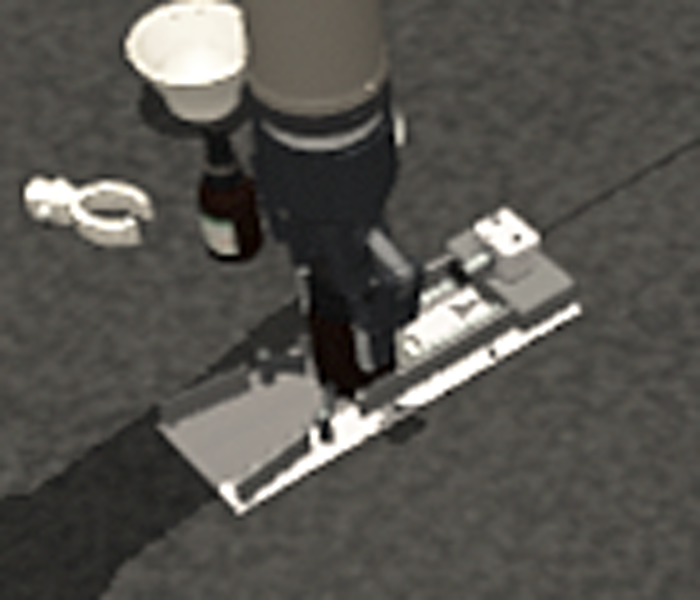

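The catches look closed, with the same tip-gap to pivot ratio as at rest. Now I'll release.

Call:
{"name": "arm_command", "arguments": {"rows": [{"dx": 0.8, "dy": 0, "dz": 0.5, "rx": 0, "ry": 0, "rz": 0, "hand": 0}, {"dx": 0, "dy": 0, "dz": 0, "rx": 0, "ry": 0, "rz": 0, "hand": 0}, {"dx": 0, "dy": 0, "dz": 0, "rx": 0, "ry": 0, "rz": 0, "hand": 60}, {"dx": 0, "dy": 0, "dz": 0, "rx": 0, "ry": 0, "rz": 0, "hand": 100}, {"dx": 0, "dy": 0, "dz": 0, "rx": 0, "ry": 0, "rz": 0, "hand": 100}, {"dx": 0, "dy": 0, "dz": 0, "rx": 0, "ry": 0, "rz": 0, "hand": 100}, {"dx": 0, "dy": 0, "dz": 0, "rx": 0, "ry": 0, "rz": 0, "hand": 100}, {"dx": 0, "dy": 0, "dz": 0, "rx": 0, "ry": 0, "rz": 0, "hand": 100}]}}

```text
time_s: 11.45
eef_pos: [0.5505, 0.2031, 0.0543]
tcp_rot: [0.011, 1.571, -0.011]
ft_force: [-0.3, 0.7, 0.5]
opening: 0.0856
```

Run:
```python
from h import *
save('wrist','w8.png')
```

```text
(no output)
```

View pics/w8.png

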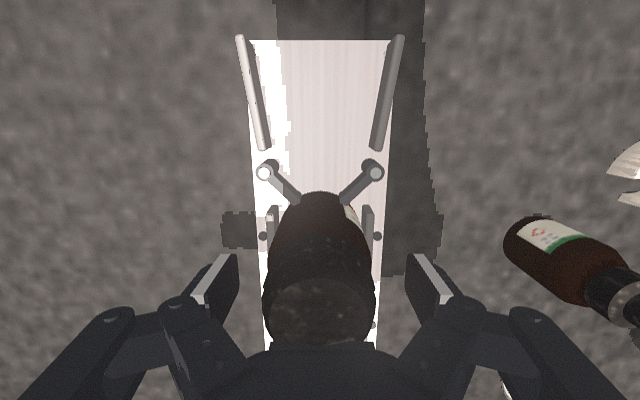

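Call:
{"name": "arm_command", "arguments": {"rows": [{"dx": 0, "dy": 0, "dz": 30, "rx": 0, "ry": 0, "rz": 0, "hand": 100}, {"dx": 0, "dy": 0, "dz": 40, "rx": 0, "ry": 0, "rz": 0, "hand": 100}, {"dx": 0, "dy": 0, "dz": 40, "rx": 0, "ry": 0, "rz": 0, "hand": 100}, {"dx": -10, "dy": -30, "dz": 40, "rx": 0, "ry": 0, "rz": 0, "hand": 100}, {"dx": -20, "dy": -38, "dz": 30, "rx": 0, "ry": 0, "rz": 0, "hand": 100}, {"dx": -20, "dy": -38, "dz": 0, "rx": 0, "ry": 0, "rz": 0, "hand": 100}, {"dx": -20, "dy": -38, "dz": 0, "rx": 0, "ry": 0, "rz": 0, "hand": 100}, {"dx": -20, "dy": -38, "dz": 0, "rx": 0, "ry": 0, "rz": 0, "hand": 100}, {"dx": -20, "dy": -38, "dz": 0, "rx": 0, "ry": 0, "rz": 0, "hand": 100}, {"dx": -20, "dy": -38, "dz": 0, "rx": 0, "ry": 0, "rz": 0, "hand": 100}, {"dx": -20, "dy": -38, "dz": 0, "rx": 0, "ry": 0, "rz": 0, "hand": 100}, {"dx": 0, "dy": -38, "dz": 0, "rx": 0, "ry": 0, "rz": 0, "hand": 100}]}}

```text
time_s: 12.7
eef_pos: [0.3989, -0.1299, 0.2323]
tcp_rot: [0.014, 1.571, -0.009]
ft_force: [1.3, -0.1, 0.1]
opening: 0.0859
```

Call:
{"name": "arm_command", "arguments": {"rows": [{"dx": 0, "dy": -38, "dz": 0, "rx": 0, "ry": 0, "rz": 0, "hand": 100}, {"dx": 0, "dy": -38, "dz": 0, "rx": 0, "ry": 0, "rz": 0, "hand": 100}, {"dx": 0, "dy": -28, "dz": 0, "rx": 0, "ry": 0, "rz": 0, "hand": 100}, {"dx": 0, "dy": 0, "dz": 0, "rx": 0, "ry": 0, "rz": 0, "hand": 100}, {"dx": 0, "dy": 0, "dz": 0, "rx": 0, "ry": 0, "rz": 0, "hand": 100}]}}

```text
time_s: 13.2
eef_pos: [0.4013, -0.2329, 0.2322]
tcp_rot: [0.013, 1.571, -0.012]
ft_force: [0.3, -0.6, 0.2]
opening: 0.0852
```

Run:
```python
from h import *
np.set_printoptions(precision=4,suppress=True)
s=robot.sense();print(s['eef_pos'],s['tcp_rot'],s['time_s'])
save('wrist','w9.png');c=optics.calibration('wrist')
for d in spot_point('bottle_b','wrist'): print(d, ray('wrist',d['at'],.0))
save('scene','s9.png')
im=cv2.imread('pics/w9.png')
x,y=.474,-.239
for z,r in ((0,.025),(.092,.02)):
    P=[proj('wrist',(x+r*np.cos(a),y+r*np.sin(a),z),c) for a in np.linspace(0,2*np.pi,40)]
    cv2.polylines(im,[np.round(np.array(P)*16).astype(int)],True,(0,255,0),1,cv2.LINE_AA,4)
cv2.imwrite('pics/w9d.png',im)
im=cv2.imread('pics/s9.png');cv2.imwrite('pics/s9c.png',cv2.resize(im[90:210,190:330],None,fx=5,fy=5,interpolation=cv2.INTER_CUBIC))
```

```text
[ 0.4013 -0.2329  0.2322] [ 0.0131  1.5709 -0.0125] 13.2
{'at': [313.8, 230.7], 'confidence': 0.78} [ 0.4721 -0.2424  0.    ]
{'at': [634.6, 276.9], 'confidence': 0.67} [0.5479 0.2102 0.    ]
```

View pics/w9d.png

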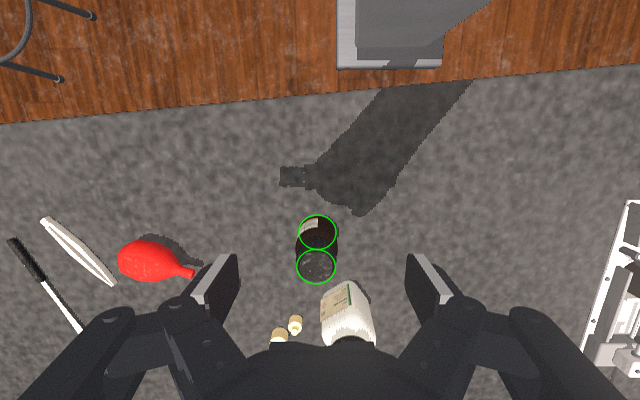

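View pics/s9c.png

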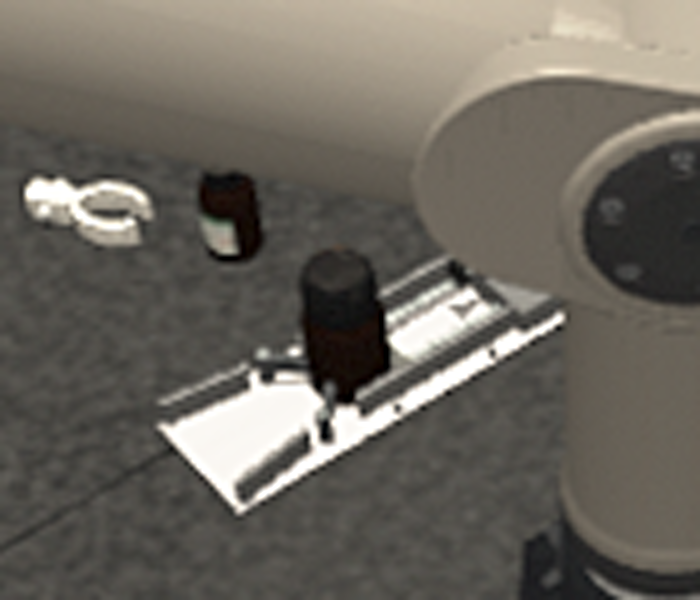

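Bottle A stands upright behind the shut catches. B's outline is about 2 px left of my guess, which puts it at roughly (0.474, -0.2405).

Call:
{"name": "arm_command", "arguments": {"rows": [{"dx": 25, "dy": -4, "dz": 0, "rx": 0, "ry": 0, "rz": 0, "hand": 100}, {"dx": 25, "dy": -4, "dz": 0, "rx": 0, "ry": 0, "rz": 0, "hand": 100}, {"dx": 23, "dy": 0, "dz": 0, "rx": 0, "ry": 0, "rz": 0, "hand": 100}, {"dx": 0, "dy": 0, "dz": -30, "rx": 0, "ry": 0, "rz": 0, "hand": 100}, {"dx": 0, "dy": 0, "dz": -35, "rx": 0, "ry": 0, "rz": 0, "hand": 100}, {"dx": 0, "dy": 0, "dz": -35, "rx": 0, "ry": 0, "rz": 0, "hand": 100}, {"dx": 0, "dy": 0, "dz": -35, "rx": 0, "ry": 0, "rz": 0, "hand": 100}, {"dx": 0, "dy": 0, "dz": -30, "rx": 0, "ry": 0, "rz": 0, "hand": 100}, {"dx": 0, "dy": 0, "dz": -19, "rx": 0, "ry": 0, "rz": 0, "hand": 100}, {"dx": 0, "dy": 0, "dz": 0, "rx": 0, "ry": 0, "rz": 0, "hand": 100}, {"dx": 0, "dy": 0, "dz": 0, "rx": 0, "ry": 0, "rz": 0, "hand": 100}]}}

```text
time_s: 14.45
eef_pos: [0.4751, -0.2396, 0.0486]
tcp_rot: [0.01, 1.571, -0.01]
ft_force: [0.3, -0.8, 1.1]
opening: 0.0854
```

Run:
```python
from h import *
save('wrist','w10.png')
```

```text
(no output)
```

View pics/w10.png

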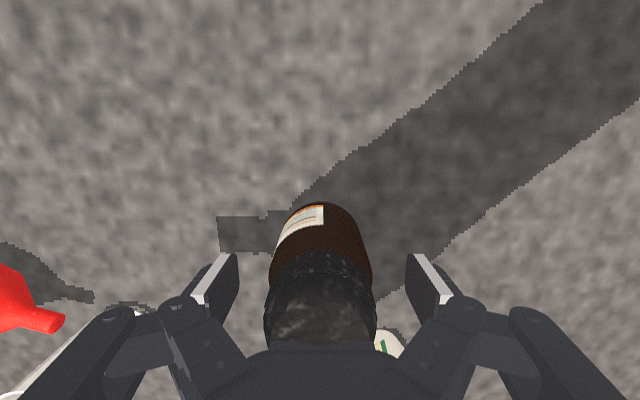

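Bottle B is centred between the pads at about column 320. Gripping now.

Call:
{"name": "arm_command", "arguments": {"rows": [{"dx": 0, "dy": 0, "dz": 0, "rx": 0, "ry": 0, "rz": 0, "hand": 0}, {"dx": 0, "dy": 0, "dz": 0, "rx": 0, "ry": 0, "rz": 0, "hand": 0}, {"dx": 0, "dy": 0, "dz": 0, "rx": 0, "ry": 0, "rz": 0, "hand": 0}, {"dx": 0, "dy": 0, "dz": 0, "rx": 0, "ry": 0, "rz": 0, "hand": 0}, {"dx": 0, "dy": 0, "dz": 0, "rx": 0, "ry": 0, "rz": 0, "hand": 0}, {"dx": 0, "dy": 0, "dz": 0, "rx": 0, "ry": 0, "rz": 0, "hand": 0}, {"dx": 0, "dy": 0, "dz": 0, "rx": 0, "ry": 0, "rz": 0, "hand": 0}, {"dx": 0, "dy": 0, "dz": 0, "rx": 0, "ry": 0, "rz": 0, "hand": 0}]}}

```text
time_s: 15.3
eef_pos: [0.4757, -0.2412, 0.0497]
tcp_rot: [0.011, 1.568, -0.012]
ft_force: [-0.1, 0.4, 6.0]
opening: 0.0468
```

Call:
{"name": "arm_command", "arguments": {"rows": [{"dx": 0, "dy": 0, "dz": 15, "rx": 0, "ry": 0, "rz": 0, "hand": 0}, {"dx": 0, "dy": 0, "dz": 30, "rx": 0, "ry": 0, "rz": 0, "hand": 0}, {"dx": 0, "dy": 0, "dz": 35, "rx": 0, "ry": 0, "rz": 0, "hand": 0}, {"dx": 0, "dy": 30, "dz": 20, "rx": 0, "ry": 0, "rz": 0, "hand": 0}, {"dx": 0, "dy": 32, "dz": 0, "rx": 0, "ry": 0, "rz": 0, "hand": 0}, {"dx": 0, "dy": 32, "dz": 0, "rx": 0, "ry": 0, "rz": 0, "hand": 0}, {"dx": 0, "dy": 32, "dz": 0, "rx": 0, "ry": 0, "rz": 0, "hand": 0}, {"dx": 0, "dy": 32, "dz": 0, "rx": 0, "ry": 0, "rz": 0, "hand": 0}, {"dx": 0, "dy": 32, "dz": 0, "rx": 0, "ry": 0, "rz": 0, "hand": 0}, {"dx": 0, "dy": 32, "dz": 0, "rx": 0, "ry": 0, "rz": 0, "hand": 0}, {"dx": -8, "dy": 32, "dz": 0, "rx": 0, "ry": 0, "rz": 0, "hand": 0}, {"dx": -8, "dy": 32, "dz": 0, "rx": 0, "ry": 0, "rz": 0, "hand": 0}]}}

```text
time_s: 16.5
eef_pos: [0.458, 0.0464, 0.1488]
tcp_rot: [0.012, 1.571, -0.012]
ft_force: [0.3, 0.4, -1.3]
opening: 0.0474
```

Call:
{"name": "arm_command", "arguments": {"rows": [{"dx": -4, "dy": 32, "dz": 0, "rx": 0, "ry": 0, "rz": 0, "hand": 0}, {"dx": 0, "dy": 32, "dz": 0, "rx": 0, "ry": 0, "rz": 0, "hand": 0}, {"dx": 0, "dy": 32, "dz": 0, "rx": 0, "ry": 0, "rz": 0, "hand": 0}, {"dx": 0, "dy": 32, "dz": 0, "rx": 0, "ry": 0, "rz": 0, "hand": 0}, {"dx": 0, "dy": 29, "dz": 0, "rx": 0, "ry": 0, "rz": 0, "hand": 0}, {"dx": 0, "dy": 0, "dz": 0, "rx": 0, "ry": 0, "rz": 0, "hand": 0}, {"dx": 0, "dy": 0, "dz": 0, "rx": 0, "ry": 0, "rz": 0, "hand": 0}, {"dx": 0, "dy": 0, "dz": 0, "rx": 0, "ry": 0, "rz": 0, "hand": 0}]}}

```text
time_s: 17.3
eef_pos: [0.4546, 0.2007, 0.1485]
tcp_rot: [0.012, 1.571, -0.014]
ft_force: [-0.1, -1.8, -1.4]
opening: 0.0471
```

Call:
{"name": "arm_command", "arguments": {"rows": [{"dx": 5, "dy": 2.5, "dz": -20, "rx": 0, "ry": 0, "rz": 0, "hand": 0}, {"dx": 4, "dy": 0, "dz": -30, "rx": 0, "ry": 0, "rz": 0, "hand": 0}, {"dx": 0, "dy": 0, "dz": -20, "rx": 0, "ry": 0, "rz": 0, "hand": 0}, {"dx": 0, "dy": 0, "dz": -13, "rx": 0, "ry": 0, "rz": 0, "hand": 0}, {"dx": 0, "dy": 0, "dz": -7, "rx": 0, "ry": 0, "rz": 0, "hand": 0}, {"dx": 0, "dy": 0, "dz": 0, "rx": 0, "ry": 0, "rz": 0, "hand": 0}, {"dx": 0, "dy": 0, "dz": 0, "rx": 0, "ry": 0, "rz": 0, "hand": 0}, {"dx": 0, "dy": 0, "dz": 0, "rx": 0, "ry": 0, "rz": 0, "hand": 0}]}}

```text
time_s: 18.1
eef_pos: [0.4645, 0.2052, 0.0593]
tcp_rot: [0.012, 1.569, -0.01]
ft_force: [0.5, 0.2, -0.7]
opening: 0.047
```

Run:
```python
from h import *
save('wrist','w11.png')
```

```text
(no output)
```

View pics/w11.png

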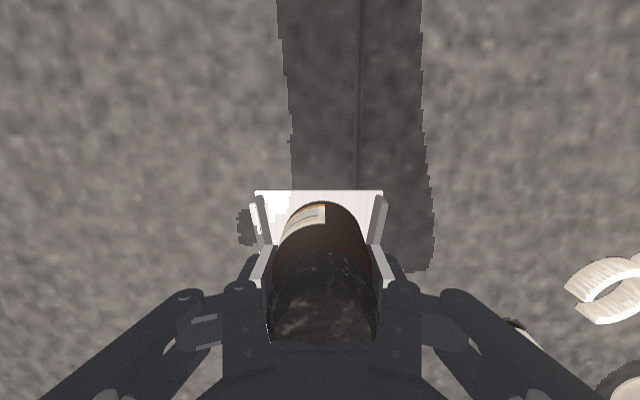

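Bottle B is above the entry and about 1.7 mm too far in +y. I'll correct that and lower it to contact.

Call:
{"name": "arm_command", "arguments": {"rows": [{"dx": 0, "dy": -1.7, "dz": -2, "rx": 0, "ry": 0, "rz": 0, "hand": 0}, {"dx": 0, "dy": 0, "dz": -2, "rx": 0, "ry": 0, "rz": 0, "hand": 0}, {"dx": 0, "dy": 0, "dz": 0, "rx": 0, "ry": 0, "rz": 0, "hand": 0}, {"dx": 0, "dy": 0, "dz": 0, "rx": 0, "ry": 0, "rz": 0, "hand": 0}]}}

```text
time_s: 18.55
eef_pos: [0.4635, 0.2032, 0.0542]
tcp_rot: [0.011, 1.571, -0.011]
ft_force: [-0.4, -0.5, -0.8]
opening: 0.0471
```

Call:
{"name": "arm_command", "arguments": {"rows": [{"dx": 0, "dy": 0, "dz": -1, "rx": 0, "ry": 0, "rz": 0, "hand": 0}, {"dx": 0, "dy": 0, "dz": 0, "rx": 0, "ry": 0, "rz": 0, "hand": 0}]}}

```text
time_s: 18.75
eef_pos: [0.4638, 0.2033, 0.0537]
tcp_rot: [0.012, 1.571, -0.011]
ft_force: [-1.2, -0.3, 2.6]
opening: 0.0472
```

Call:
{"name": "arm_command", "arguments": {"rows": [{"dx": 0, "dy": 0, "dz": -0.8, "rx": 0, "ry": 0, "rz": 0, "hand": 0}, {"dx": 0, "dy": 0, "dz": 0, "rx": 0, "ry": 0, "rz": 0, "hand": 0}]}}

```text
time_s: 18.95
eef_pos: [0.464, 0.2034, 0.0537]
tcp_rot: [0.012, 1.57, -0.01]
ft_force: [-2.6, -1.4, 8.0]
opening: 0.0467
```

Call:
{"name": "arm_command", "arguments": {"rows": [{"dx": 0, "dy": 0, "dz": 1.2, "rx": 0, "ry": 0, "rz": 0, "hand": 0}, {"dx": 8, "dy": 0, "dz": 0, "rx": 0, "ry": 0, "rz": 0, "hand": 0}, {"dx": 8, "dy": 0, "dz": 0, "rx": 0, "ry": 0, "rz": 0, "hand": 0}, {"dx": 6, "dy": 0, "dz": 0, "rx": 0, "ry": 0, "rz": 0, "hand": 0}, {"dx": 0, "dy": 0, "dz": 0, "rx": 0, "ry": 0, "rz": 0, "hand": 0}]}}

```text
time_s: 19.45
eef_pos: [0.4875, 0.2029, 0.0537]
tcp_rot: [0.012, 1.568, -0.012]
ft_force: [0.5, -0.6, 1.0]
opening: 0.047
```

Call:
{"name": "arm_command", "arguments": {"rows": [{"dx": 5, "dy": 0, "dz": 0, "rx": 0, "ry": 0, "rz": 0, "hand": 0}, {"dx": 5, "dy": 0, "dz": 0, "rx": 0, "ry": 0, "rz": 0, "hand": 0}, {"dx": 5, "dy": 0, "dz": 0.2, "rx": 0, "ry": 0, "rz": 0, "hand": 0}, {"dx": 0, "dy": 0, "dz": 0, "rx": 0, "ry": 0, "rz": 0, "hand": 0}]}}

```text
time_s: 19.85
eef_pos: [0.4984, 0.2034, 0.0538]
tcp_rot: [0.011, 1.577, -0.011]
ft_force: [-6.1, -0.3, 8.5]
opening: 0.047
```

Call:
{"name": "arm_command", "arguments": {"rows": [{"dx": 6, "dy": 0, "dz": 0.2, "rx": 0, "ry": 0, "rz": 0, "hand": 0}, {"dx": 6, "dy": -0.2, "dz": 0, "rx": 0, "ry": 0, "rz": 0, "hand": 0}, {"dx": 0, "dy": 0, "dz": 0, "rx": 0, "ry": 0, "rz": 0, "hand": 0}]}}

```text
time_s: 20.15
eef_pos: [0.5094, 0.2034, 0.0538]
tcp_rot: [0.011, 1.579, -0.01]
ft_force: [-7.3, -0.7, 8.5]
opening: 0.047
```

Call:
{"name": "arm_command", "arguments": {"rows": [{"dx": 6, "dy": 0, "dz": 0.3, "rx": 0, "ry": 0, "rz": 0, "hand": 0}, {"dx": 6, "dy": 0, "dz": 0, "rx": 0, "ry": 0, "rz": 0, "hand": 0}, {"dx": 0, "dy": 0, "dz": 0, "rx": 0, "ry": 0, "rz": 0, "hand": 0}]}}

```text
time_s: 20.45
eef_pos: [0.5219, 0.2033, 0.0538]
tcp_rot: [0.011, 1.578, -0.011]
ft_force: [-6.5, -0.7, 5.3]
opening: 0.0474
```

Call:
{"name": "arm_command", "arguments": {"rows": [{"dx": 5, "dy": 0, "dz": 0, "rx": 0, "ry": 0, "rz": 0, "hand": 0}, {"dx": 5, "dy": -0.2, "dz": 0, "rx": 0, "ry": 0, "rz": 0, "hand": 0}, {"dx": 0, "dy": 0, "dz": 0, "rx": 0, "ry": 0, "rz": 0, "hand": 0}]}}

```text
time_s: 20.75
eef_pos: [0.532, 0.2033, 0.0538]
tcp_rot: [0.011, 1.577, -0.01]
ft_force: [-6.0, 0.6, 5.4]
opening: 0.0472
```

Call:
{"name": "arm_command", "arguments": {"rows": [{"dx": 4, "dy": 0, "dz": 0, "rx": 0, "ry": 0, "rz": 0, "hand": 0}, {"dx": 4, "dy": 0, "dz": 0, "rx": 0, "ry": 0, "rz": 0, "hand": 0}, {"dx": 0, "dy": 0, "dz": 0, "rx": 0, "ry": 0, "rz": 0, "hand": 0}, {"dx": 0, "dy": 0, "dz": 0, "rx": 0, "ry": 0, "rz": 0, "hand": 0}]}}

```text
time_s: 21.15
eef_pos: [0.5411, 0.2035, 0.0538]
tcp_rot: [0.011, 1.574, -0.01]
ft_force: [-4.0, 0.4, 2.2]
opening: 0.0472
```

Call:
{"name": "arm_command", "arguments": {"rows": [{"dx": 2, "dy": 0, "dz": 0, "rx": 0, "ry": 0, "rz": 0, "hand": 0}, {"dx": 0, "dy": 0, "dz": 0, "rx": 0, "ry": 0, "rz": 0, "hand": 0}, {"dx": 0, "dy": 0, "dz": 0, "rx": 0, "ry": 0, "rz": 0, "hand": 0}]}}

```text
time_s: 21.45
eef_pos: [0.5432, 0.203, 0.0538]
tcp_rot: [0.011, 1.574, -0.011]
ft_force: [-5.8, 0.6, 2.9]
opening: 0.0472
```

Call:
{"name": "arm_command", "arguments": {"rows": [{"dx": 2, "dy": 0, "dz": 0, "rx": 0, "ry": 0, "rz": 0, "hand": 0}, {"dx": 0, "dy": 0, "dz": 0, "rx": 0, "ry": 0, "rz": 0, "hand": 0}, {"dx": 0, "dy": 0, "dz": 0, "rx": 0, "ry": 0, "rz": 0, "hand": 0}]}}

```text
time_s: 21.75
eef_pos: [0.5452, 0.2025, 0.0538]
tcp_rot: [0.011, 1.574, -0.012]
ft_force: [-5.7, -0.5, 2.5]
opening: 0.0473
```

Call:
{"name": "arm_command", "arguments": {"rows": [{"dx": 1.5, "dy": 0, "dz": 0, "rx": 0, "ry": 0, "rz": 0, "hand": 0}, {"dx": 0, "dy": 0, "dz": 0, "rx": 0, "ry": 0, "rz": 0, "hand": 0}, {"dx": 0, "dy": 0, "dz": 0, "rx": 0, "ry": 0, "rz": 0, "hand": 0}]}}

```text
time_s: 22.05
eef_pos: [0.5462, 0.2026, 0.0538]
tcp_rot: [0.011, 1.575, -0.012]
ft_force: [-5.4, -0.2, 4.6]
opening: 0.0468
```

Call:
{"name": "arm_command", "arguments": {"rows": [{"dx": 1, "dy": 0, "dz": 0, "rx": 0, "ry": 0, "rz": 0, "hand": 0}, {"dx": 0, "dy": 0, "dz": 0, "rx": 0, "ry": 0, "rz": 0, "hand": 0}, {"dx": 0, "dy": 0, "dz": 0, "rx": 0, "ry": 0, "rz": 0, "hand": 0}]}}

```text
time_s: 22.35
eef_pos: [0.547, 0.2027, 0.0538]
tcp_rot: [0.011, 1.575, -0.011]
ft_force: [-6.3, 0.3, 4.4]
opening: 0.0472
```

Call:
{"name": "arm_command", "arguments": {"rows": [{"dx": 1, "dy": 0, "dz": 0, "rx": 0, "ry": 0, "rz": 0, "hand": 0}, {"dx": 0, "dy": 0, "dz": 0, "rx": 0, "ry": 0, "rz": 0, "hand": 0}, {"dx": 0, "dy": 0, "dz": 0, "rx": 0, "ry": 0, "rz": 0, "hand": 0}]}}

```text
time_s: 22.65
eef_pos: [0.548, 0.2028, 0.0538]
tcp_rot: [0.011, 1.575, -0.011]
ft_force: [-6.1, -0.2, 6.3]
opening: 0.0471
```

Call:
{"name": "arm_command", "arguments": {"rows": [{"dx": 1, "dy": 0, "dz": 0, "rx": 0, "ry": 0, "rz": 0, "hand": 0}, {"dx": 0, "dy": 0, "dz": 0, "rx": 0, "ry": 0, "rz": 0, "hand": 0}, {"dx": 0, "dy": 0, "dz": 0, "rx": 0, "ry": 0, "rz": 0, "hand": 0}]}}

```text
time_s: 22.95
eef_pos: [0.5489, 0.2028, 0.0538]
tcp_rot: [0.011, 1.576, -0.011]
ft_force: [-7.0, 0.2, 4.9]
opening: 0.0468
```

Call:
{"name": "arm_command", "arguments": {"rows": [{"dx": 1, "dy": 0, "dz": 0.2, "rx": 0, "ry": 0, "rz": 0, "hand": 0}, {"dx": 0, "dy": 0, "dz": 0, "rx": 0, "ry": 0, "rz": 0, "hand": 0}, {"dx": 0, "dy": 0, "dz": 0, "rx": 0, "ry": 0, "rz": 0, "hand": 0}]}}

```text
time_s: 23.25
eef_pos: [0.5497, 0.2028, 0.0538]
tcp_rot: [0.011, 1.576, -0.011]
ft_force: [-7.0, -0.1, 4.0]
opening: 0.0474
```

Call:
{"name": "arm_command", "arguments": {"rows": [{"dx": 1, "dy": 0, "dz": 0, "rx": 0, "ry": 0, "rz": 0, "hand": 0}, {"dx": 0, "dy": 0, "dz": 0, "rx": 0, "ry": 0, "rz": 0, "hand": 0}, {"dx": 0, "dy": 0, "dz": 0, "rx": 0, "ry": 0, "rz": 0, "hand": 0}]}}

```text
time_s: 23.55
eef_pos: [0.55, 0.2029, 0.0538]
tcp_rot: [0.011, 1.578, -0.011]
ft_force: [-8.6, -0.8, 5.8]
opening: 0.0471
```

Call:
{"name": "arm_command", "arguments": {"rows": [{"dx": 0.7, "dy": 0, "dz": 0, "rx": 0, "ry": 0, "rz": 0, "hand": 0}, {"dx": 0, "dy": 0, "dz": 0, "rx": 0, "ry": 0, "rz": 0, "hand": 0}, {"dx": 0, "dy": 0, "dz": 0, "rx": 0, "ry": 0, "rz": 0, "hand": 0}]}}

```text
time_s: 23.85
eef_pos: [0.5501, 0.2029, 0.0538]
tcp_rot: [0.01, 1.579, -0.011]
ft_force: [-9.2, -0.5, 7.0]
opening: 0.0471
```

Buffer contact felt at x≈0.5498: the steps now yield little travel, and force is rising above about 6.5 N. I'll press on until it reads about 13.5 N in total, which is about 7 N on the buffer.

Call:
{"name": "arm_command", "arguments": {"rows": [{"dx": 1, "dy": 0, "dz": 0.2, "rx": 0, "ry": 0, "rz": 0, "hand": 0}, {"dx": 0, "dy": 0, "dz": 0, "rx": 0, "ry": 0, "rz": 0, "hand": 0}, {"dx": 0, "dy": 0, "dz": 0, "rx": 0, "ry": 0, "rz": 0, "hand": 0}]}}

```text
time_s: 24.15
eef_pos: [0.5504, 0.2029, 0.0539]
tcp_rot: [0.01, 1.58, -0.011]
ft_force: [-11.1, 0.1, 7.2]
opening: 0.0471
```

Call:
{"name": "arm_command", "arguments": {"rows": [{"dx": 0.8, "dy": 0, "dz": 0.2, "rx": 0, "ry": 0, "rz": 0, "hand": 0}, {"dx": 0, "dy": 0, "dz": 0, "rx": 0, "ry": 0, "rz": 0, "hand": 0}, {"dx": 0, "dy": 0, "dz": 0, "rx": 0, "ry": 0, "rz": 0, "hand": 0}]}}

```text
time_s: 24.45
eef_pos: [0.5505, 0.203, 0.0539]
tcp_rot: [0.01, 1.582, -0.011]
ft_force: [-10.6, -1.0, 7.9]
opening: 0.047
```

Call:
{"name": "arm_command", "arguments": {"rows": [{"dx": 1, "dy": 0, "dz": 0.3, "rx": 0, "ry": 0, "rz": 0, "hand": 0}, {"dx": 0, "dy": 0, "dz": 0, "rx": 0, "ry": 0, "rz": 0, "hand": 0}, {"dx": 0, "dy": 0, "dz": 0, "rx": 0, "ry": 0, "rz": 0, "hand": 0}]}}

```text
time_s: 24.75
eef_pos: [0.5508, 0.203, 0.0539]
tcp_rot: [0.01, 1.584, -0.011]
ft_force: [-12.5, 0.4, 7.3]
opening: 0.0468
```

Call:
{"name": "arm_command", "arguments": {"rows": [{"dx": 0.6, "dy": 0, "dz": 0.2, "rx": 0, "ry": 0, "rz": 0, "hand": 0}, {"dx": 0, "dy": 0, "dz": 0, "rx": 0, "ry": 0, "rz": 0, "hand": 0}, {"dx": 0, "dy": 0, "dz": 0, "rx": 0, "ry": 0, "rz": 0, "hand": 0}]}}

```text
time_s: 25.05
eef_pos: [0.5509, 0.203, 0.0539]
tcp_rot: [0.01, 1.585, -0.011]
ft_force: [-13.5, 0.2, 8.1]
opening: 0.0469
```

Call:
{"name": "arm_command", "arguments": {"rows": [{"dx": 0, "dy": 0, "dz": 0, "rx": 0, "ry": 0, "rz": 0, "hand": 0}, {"dx": 0, "dy": 0, "dz": 0, "rx": 0, "ry": 0, "rz": 0, "hand": 0}, {"dx": 0, "dy": 0, "dz": 0, "rx": 0, "ry": 0, "rz": 0, "hand": 0}, {"dx": 0, "dy": 0, "dz": 0, "rx": 0, "ry": 0, "rz": 0, "hand": 0}, {"dx": 0, "dy": 0, "dz": 0, "rx": 0, "ry": 0, "rz": 0, "hand": 0}]}}

```text
time_s: 25.55
eef_pos: [0.5508, 0.2031, 0.0539]
tcp_rot: [0.01, 1.585, -0.011]
ft_force: [-12.6, -0.2, 7.9]
opening: 0.0472
```

Call:
{"name": "arm_command", "arguments": {"rows": [{"dx": -2, "dy": 0, "dz": 0, "rx": 0, "ry": 0, "rz": 0, "hand": 0}, {"dx": -2, "dy": 0, "dz": -0.3, "rx": 0, "ry": 0, "rz": 0, "hand": 0}, {"dx": -2, "dy": 0, "dz": 0, "rx": 0, "ry": 0, "rz": 0, "hand": 0}, {"dx": 0, "dy": 0, "dz": 0, "rx": 0, "ry": 0, "rz": 0, "hand": 0}, {"dx": 0, "dy": 0, "dz": 0, "rx": 0, "ry": 0, "rz": 0, "hand": 0}]}}

```text
time_s: 26.05
eef_pos: [0.549, 0.2026, 0.0539]
tcp_rot: [0.01, 1.575, -0.012]
ft_force: [-5.8, -0.1, 0.3]
opening: 0.0469
```

Run:
```python
from h import *
save('wrist','w12.png')
im=cv2.imread('pics/w12.png');cv2.imwrite('pics/w12c.png',cv2.resize(im[50:270,220:420],None,fx=2.7,fy=2.7,interpolation=cv2.INTER_CUBIC))
```

```text
(no output)
```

View pics/w12c.png

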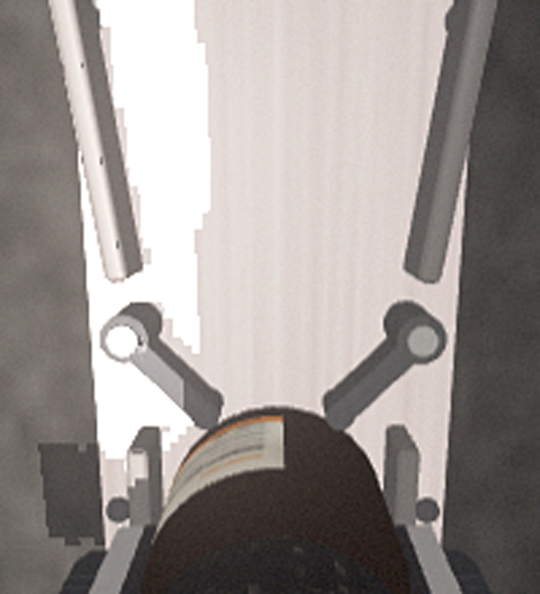

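Both catches are closed behind bottle B. I'll ease back a bit more and let go.

Call:
{"name": "arm_command", "arguments": {"rows": [{"dx": -1.5, "dy": 0, "dz": 0, "rx": 0, "ry": 0, "rz": 0, "hand": 0}, {"dx": -1.5, "dy": 0, "dz": 0, "rx": 0, "ry": 0, "rz": 0, "hand": 0}, {"dx": 0, "dy": 0, "dz": 0, "rx": 0, "ry": 0, "rz": 0, "hand": 0}, {"dx": 0, "dy": 0, "dz": 0, "rx": 0, "ry": 0, "rz": 0, "hand": 0}]}}

```text
time_s: 26.5
eef_pos: [0.547, 0.2026, 0.0545]
tcp_rot: [0.011, 1.573, -0.012]
ft_force: [-3.4, -0.0, -0.7]
opening: 0.0469
```

Call:
{"name": "arm_command", "arguments": {"rows": [{"dx": 0, "dy": 0, "dz": 0, "rx": 0, "ry": 0, "rz": 0, "hand": 60}, {"dx": 0, "dy": 0, "dz": 0, "rx": 0, "ry": 0, "rz": 0, "hand": 100}, {"dx": 0, "dy": 0, "dz": 0, "rx": 0, "ry": 0, "rz": 0, "hand": 100}, {"dx": 0, "dy": 0, "dz": 0, "rx": 0, "ry": 0, "rz": 0, "hand": 100}, {"dx": 0, "dy": 0, "dz": 0, "rx": 0, "ry": 0, "rz": 0, "hand": 100}, {"dx": 0, "dy": 0, "dz": 0, "rx": 0, "ry": 0, "rz": 0, "hand": 100}]}}

```text
time_s: 27.1
eef_pos: [0.5485, 0.2028, 0.0553]
tcp_rot: [0.011, 1.57, -0.011]
ft_force: [0.7, 0.1, 0.1]
opening: 0.0852
```

Run:
```python
from h import *
save('wrist','w13.png')
```

```text
(no output)
```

View pics/w13.png

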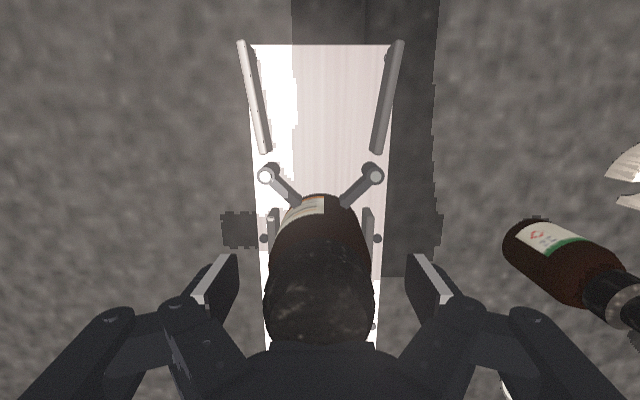

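Call:
{"name": "arm_command", "arguments": {"rows": [{"dx": 0, "dy": 0, "dz": 30, "rx": 0, "ry": 0, "rz": 0, "hand": 100}, {"dx": 0, "dy": 0, "dz": 40, "rx": 0, "ry": 0, "rz": 0, "hand": 100}, {"dx": 0, "dy": 0, "dz": 40, "rx": 0, "ry": 0, "rz": 0, "hand": 100}, {"dx": -30, "dy": 0, "dz": 40, "rx": 0, "ry": 0, "rz": 0, "hand": 100}, {"dx": -40, "dy": 0, "dz": 40, "rx": 0, "ry": 0, "rz": 0, "hand": 100}, {"dx": -40, "dy": -30, "dz": 0, "rx": 0, "ry": 0, "rz": 0, "hand": 100}, {"dx": -40, "dy": -40, "dz": 0, "rx": 0, "ry": 0, "rz": 0, "hand": 100}, {"dx": 0, "dy": 0, "dz": 0, "rx": 0, "ry": 0, "rz": 0, "hand": 100}, {"dx": 0, "dy": 0, "dz": 0, "rx": 0, "ry": 0, "rz": 0, "hand": 100}]}}

```text
time_s: 28.05
eef_pos: [0.4066, 0.1369, 0.2407]
tcp_rot: [0.015, 1.571, -0.01]
ft_force: [0.3, 0.3, -0.5]
opening: 0.0855
```

Run:
```python
from h import *
save('wrist','w14.png');save('scene','s14.png');save('top','t14.png')
s=cv2.imread('pics/s14.png');w=cv2.imread('pics/w14.png');t=cv2.imread('pics/t14.png')
cv2.imwrite('pics/w14c.png',cv2.resize(w[190:370,240:500],None,fx=3,fy=3,interpolation=cv2.INTER_CUBIC))
a=cv2.resize(s[90:210,190:330],(400*7//6,400));b=cv2.resize(t[150:260,220:290],(255,400))
cv2.imwrite('pics/st14.png',np.hstack([a,b]))
```

```text
(no output)
```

View pics/w14c.png

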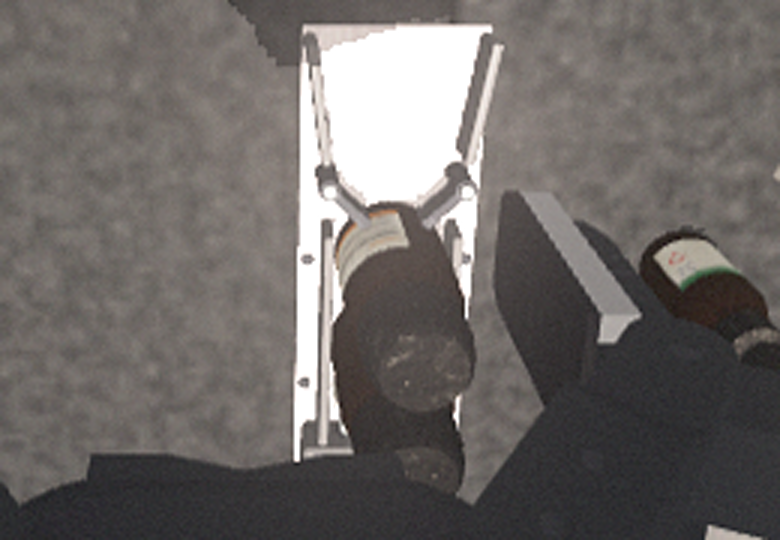

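View pics/st14.png

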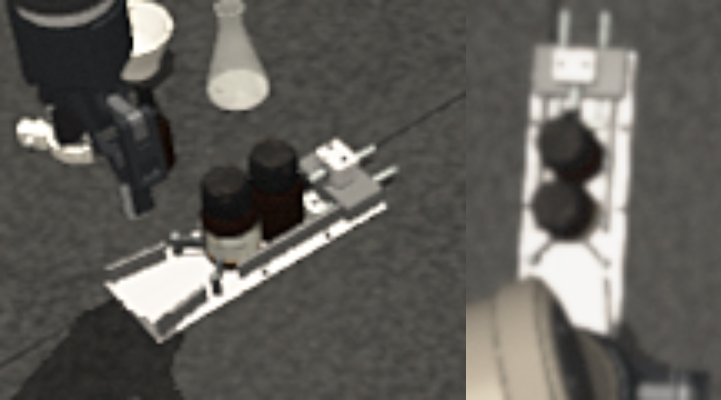

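View pics/s14.png

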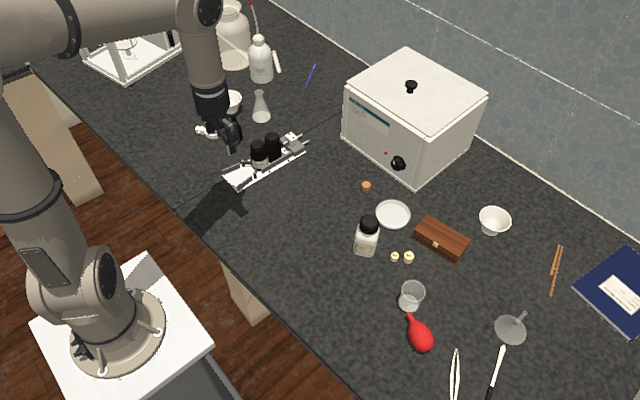

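Both bottles stand upright in the row with the catches shut, the bystanders have not moved, and the arm is clear.

Run:
```python
from h import *
print(robot.close_job())
```

```text
the job is handed in; nothing more can be done
None
```

Both bottles are in the magazine, and I handed the job in at about 28 s of the 67 s. I gripped each one, set it down in the entry and slid it in past the catches.

- **Press on the buffer:** With the second bottle I felt the buffer at about x = 0.550 m. I pressed to a total of about 12.5–13.5 N and held it for roughly half a second. After taking off the 6–6.5 N it takes to slide the row, that leaves about 6–7.5 N on the buffer. The roughly 1.1 mm it gave way points to about 7.7 N. Both are estimates, because the buffer force was not measured directly. After that I eased back and let go.
- **Last checks:** The last pictures show both bottles upright, with both catches closed behind the rear one. The bystanders look unmoved and the gripper was open and clear. No check failed.
- **Tilt and measurement error:** The tool tilted about 0.8° while pressing and came back upright afterwards. The camera views disagreed on the magazine's position by 3–5 mm. I used the wrist camera's value, and the bottles slid in with only small side forces.

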